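# Locate a dowelled shaft in an inclined V-block weld fixture and clamp it

### The job

Take the dowelled shaft off the level rack and lay it, dowel towards the plate, in the two V-blocks of the sloping weld fixture, feeling along the V-blocks' direction for the unmarked blind hole in the plate so that the dowel drops in and the shaft sits fully down in both Vs. Then swing the clamp strap over and press it down until it rests on the shaft, let go and move clear. Do not force the shaft into the fixture, do not drop the shaft on the table, and leave the wire brush, tube offcut and angle piece alone.

Things in the scene. Friction and masses are not known exactly. Their poses are not given: they have to be found in the camera images.
- shaft_center (a point): Centre (on the axis, half-way along) of the loose shaft: a plain bright round bar 32 mm in diameter, 200 mm long, 0.4 to 0.8 kg. x runs along the bar. From its middle one round dowel, 14 mm in diameter, tip slightly chamfered, sticks out sideways along the shaft's -z, its tip 48 mm from the bar's axis. At the start the bar lies level in the rack, dowel straight down.
- dowel_tip (a point): Tip of the shaft's dowel, 48 mm from the bar's axis along the shaft's -z; axes as the shaft's.
- rack: Grey level rack, fixed, base 190 x 80 mm, 10 mm thick; origin under its centre on the table, x along the shaft. Two 14 mm thick V-notched uprights 150 mm apart hold the shaft with its axis 75 mm above the table; the bar is free to grasp between them (136 mm).
- saddle: Sloping part of the fixed steel weld fixture. x runs along the V-blocks and climbs 35 degrees from level; z is square to the slope; y is level. Origin: middle of the upper face of its 200 x 135 mm base plate, 78 mm above the table. Two 90 degree V-blocks, 30 mm long (x), 72 mm wide (y), centred at x = -70 and +70 mm; V apex at z = 35, tops at z = 64 mm. Its foot covers 260 x 160 mm of table.
- v_seat (a point): Point in the saddle's frame at x = 0, y = 0, z = 58 mm, with the saddle's axes: the axis of a shaft fully down in both V-blocks runs through it along x. The shaft's middle may end up to 14 mm from it along x, wherever the hole is. With the dowel standing on the plate beside the hole the shaft's axis is 10 mm higher.
- index_face (a point): Point on the flat upper face of the index plate (56 mm wide, between and under the V-blocks), at x = 0, y = 0, z = 20 mm of the saddle, with the saddle's axes. The plate has one blind hole, 14 mm deep, 18 mm long in x, 24 mm wide in y, centred at y = 0; its place along x differs from job to job and is not given: anywhere from -12 to +12 mm from this point.
- strap (a joint): Angle (rad) of the hinged clamp strap: 0 when it lies across a fully seated shaft and touches it, growing as it opens; starts wide open at 1.6 to 1.95, leaning to the saddle's +y side; lower stop at -0.08 with no shaft in place; about 0.2 with the shaft 10 mm too high. The hinge is stiff (0.4 N m): the strap stays where it is left and takes about 3 to 7 N at the knob to move.
- strap_hinge (a point): Strap's hinge axis, at x = 72, y = 60, z = 80 mm of the saddle, with the saddle's axes; the hinge turns about the saddle's x. The strap is a 22 mm wide, 12 mm thick dark steel bar reaching 122 mm from the hinge; closed it lies along the saddle's -y, its mid-plane at z = 80 mm; opening lifts its free end up and over towards +y.
- strap_knob (a point): Middle of the outer face of the strap's black round push knob, 30 mm in diameter: 105 mm from the hinge axis along the strap, 34 mm out from its mid-plane. Its z axis points outward from the strap (the saddle's z when closed; towards the saddle's +y when open).
- wirebrush: Hand brush lying on the table, a bystander; origin at its underside.
- offcut: Short steel tube offcut standing on the table, 60 mm in diameter, 70 mm tall, a bystander; origin at the middle of its underside.
- angle: Steel angle piece 90 x 50 x 56 mm on the table, a bystander; origin at its underside.
There are look-alikes about, which are no part of the job. There is more than one size of the part that bears shaft_center; the job needs the larger.

How it is judged:
By the outcome, as a careful person would: the job done as asked, in the order asked, and still so for the second after the job is handed in, with the robot touching nothing.
It also fails if it takes over 61 s, if anything falls off the work surface, if the arm or the gripper's body presses on something with over 40 N, if the wrist force passes 120 N, or if a joint passes its speed limit or range.

### The arm

A 6-joint arm with a two-finger parallel gripper is mounted at the origin on the work surface. World frame = base frame: x ahead of the robot, y to its left, z up, the work surface at z = 0. Lengths are in mm, angles in rad, forces in N, time in s.
With the tool pointing down it reaches from about 275 to 1000 mm from the base axis. Payload 8.4 kg.
Tool frame: the origin (TCP) lies at the very end of the fingers, on their centre line; the grasp point (between the pads) lies 19 mm behind it; z points along the fingers, x is the direction in which the jaws open and shut, and the axes are right-handed (so a half turn about z gives the same grasp; the last joint's range is limited). The gripper opens to 85 mm and grips with 20 to 120 N. Pads are 22 mm wide; open, the fingers measure 114 mm over their backs; the gripper's body (76 mm by 85 mm) begins 54 mm behind the grasp point. The pads swing forward as they close: fully open they stand 13 mm farther back than shut.
Start: joints at [-1.314, 0.353, 1.633, -0, 1.155, -0.002], TCP at [159.949, -604.189, 231.281] pointing down, gripper open.
Joint ranges: [-2.63, 2.63], [-0.92, 2.1], [0.06, 2.66], [-1.3, 4.44], [0, 2.69], [-3.02, 3.02]. Speed limits (rad/s): [2.22, 2.22, 2.79, 3.14, 3.14, 3.14].

### API

Orientations are given as [roll, pitch, yaw] about the fixed x, y, z axes, in that order (R = Rz(yaw) Ry(pitch) Rx(roll)).
In Python, from rig import r gives the robot as it stands.
- The arm moves only by the tool arm_command, never from a script. Its argument "targets" is a list of rows, each a list of 6 numbers: the shift along the tool's x, y, z in m, then the turn, a rotation vector about the tool's x, y, z in rad. A call has 1 to 20 rows; each row shifts and turns the commanded pose from where the row before left it, along the tool's axes as they then stand; what a row does not reach is not made up. A row lasts 1/12 s, in which the tool goes at most 41.7 mm and 7.16 degrees, less where a joint would pass 70% of its speed; a pose out of reach is approached as far as the arm can. A call is refused whole if a number of a shift passes 0.0417 or a number of a turn 0.125, either way. A call with a gripper value outside its range is refused whole. "fingers" is the finger opening in m, from 0 to 0.0854, set as the call begins (left out, the last holds). The fingers move at their own pace and stop on an object; "squeeze" is the grip in N (left out, the last holds). Time passes only in rows, so rows that do not move let the fingers close. It gives the time, the measured TCP pose, the force and the opening at its end, in the units of the state.
- r.sense(): the state, without advancing time (a new reading comes with each control period).
- r.grab_frame(name): name is "scene" or "top"; returns a dict with "image" (400x640x3 uint8, blue, green, red), "fx", "fy", "cx", "cy" (pixels), "xyz" and "orientation" of the camera in the world. Camera axes: x right, y down, z forward; pixel columns grow to the right and rows downward; lengths in mm; the calibration is good to about 2 mm. A picture is of the moment at which its call begins. There is no depth.
- r.sign_off(): hands the job in, once; it reports no verdict.
The state is a dict: "clock": time; "qpos": joint angles; "qvel": joint speeds; "joint_efforts": joint torques, N m; "eef_pos": TCP position; "tcp_rot": TCP orientation; "contact_force": force on the tool from outside, world axes, zero at the start; "wrist_torque": the same for the moment, N m; "opening": opening from 0.0 (shut) to 1.0 (fully open).
Only numpy, scipy, OpenCV 4.12 (cv2) and the standard library are available. Lean on these libraries where they do the work, as an engineer would, in place of code of your own. Each camera call takes 0.05 s, during which the arm holds its last target.

## Working session

There is one attempt and no reset: what is moved stays moved. The work goes in short steps, Python scripts to look and compute and a tool call to move; the robot and the scene stay as the last step left them, time stands still between calls to the robot, and variables do not carry over. Pictures are saved under pics/ and viewed, and the job is handed in when it is done.

Besides the shell and the picture viewer there is one more tool, called after "Emit:" as a command line: name --pt "numbers of a row" for each row, then --argument value for the rest. arm_command: Moves the arm, as the interface text tells. Its arguments: {"type":"object","properties":{"targets":{"type":"array"},"fingers":{"type":"number"},"squeeze":{"type":"number"}},"required":["targets"]}

```bash
ls; mkdir -p pics; python3 - <<'E'
from rig import r
import cv2
print(r.sense())
for n in("scene","top"):
    f=r.grab_frame(n); cv2.imwrite(f"pics/{n}0.png",f["image"])
    print(n,{k:v for k,v in f.items() if k!="image"})
E
```

```text
pics
{'clock': 0.0, 'qpos': array([-1.31437640e+00,  3.53648129e-01,  1.63414402e+00,  2.43768913e-06,
        1.15517065e+00, -2.38259702e-03]), 'qvel': array([-1.43155608e-03,  4.84610966e-05,  6.74189076e-04, -6.16058554e-04,
       -1.16619333e-03,  2.23865837e-04]), 'joint_efforts': array([ 4.12846930e-03, -6.05237317e+01, -3.42062831e+01,  4.48622186e-04,
        9.34349344e-03, -4.76021057e-06]), 'eef_pos': array([ 159.84350336, -603.7261387 ,  230.55745177]), 'tcp_rot': array([-3.14158716e+00,  1.37013312e-03, -1.31199478e+00]), 'contact_force': array([-0.69751834,  0.29045435, -0.93359882]), 'wrist_torque': array([ 0.01405989, -0.01425234,  0.03017115]), 'opening': 0.9998015667411033}
scene {'fx': 512.2617515855369, 'fy': 512.2617515855369, 'cx': 326.7246492550961, 'cy': 188.30043007226345, 'xyz': array([1290.73880467, -840.34229068, 1157.88520835]), 'orientation': array([-2.30244798, -0.00696257,  0.74235223])}
top {'fx': 501.9939183193393, 'fy': 501.9939183193393, 'cx': 321.1121998828365, 'cy': 203.83938918864862, 'xyz': array([ 389.41239235,   27.95707341, 1482.28491165]), 'orientation': array([-3.05565279,  0.00426646, -1.59822797])}
```

View pics/scene0.png

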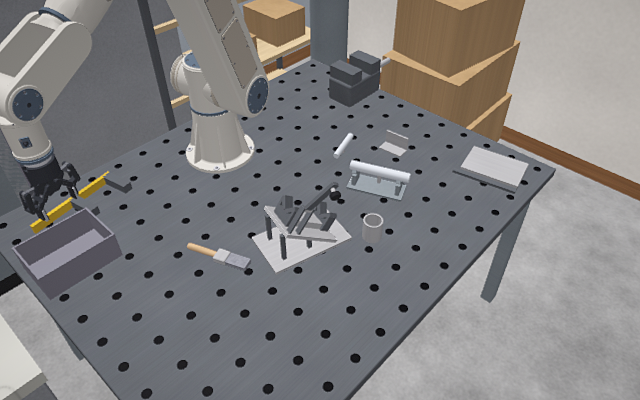

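View pics/top0.png

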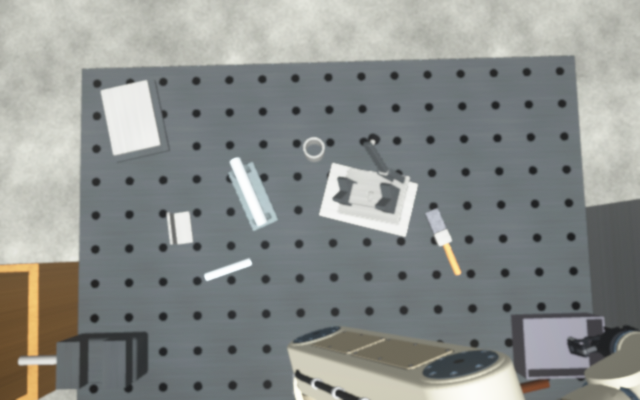

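The top view shows three shaft-like parts:
- (250,190): a bright bar lying in a rack, the larger one.
- (228,269): a thinner, shorter bar on the table, probably the look-alike.
- (38,360): a grey rod on the dark block.

The fixture is at (370,195), with the strap at (378,155). I'll check the choice in close crops.

```bash
python3 - <<'E'
import cv2
a=cv2.imread("pics/top0.png"); b=cv2.imread("pics/scene0.png")
cv2.imwrite("pics/c1.png",cv2.resize(a[130:290,160:300],None,fx=4,fy=3.7,interpolation=cv2.INTER_CUBIC)[:600])
cv2.imwrite("pics/c2.png",cv2.resize(a[120:250,300:430],None,fx=4.6,fy=4.6,interpolation=cv2.INTER_CUBIC))
cv2.imwrite("pics/c3.png",cv2.resize(b[150:280,240:420],None,fx=4.4,fy=4.4,interpolation=cv2.INTER_CUBIC))
E
```

```text
(no output)
```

View pics/c1.png

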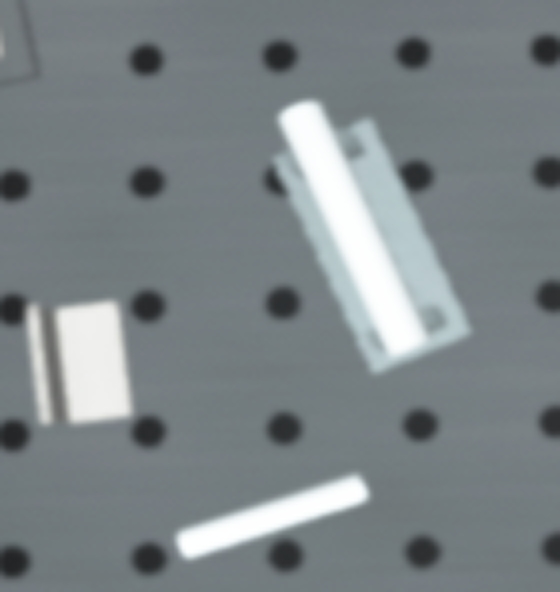

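View pics/c2.png

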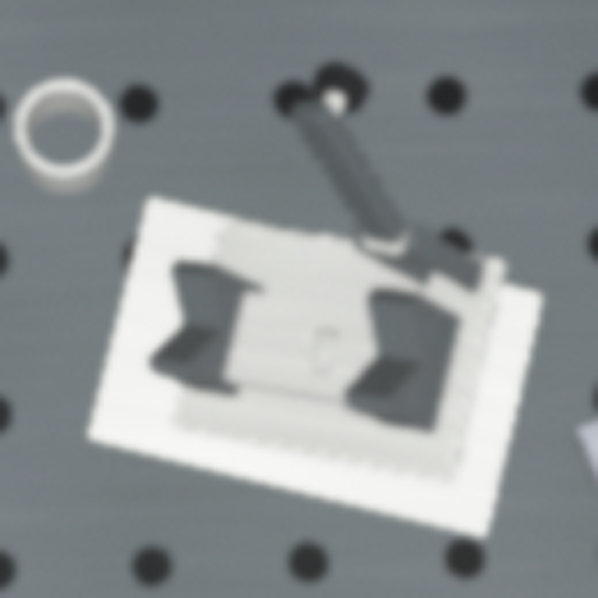

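View pics/c3.png

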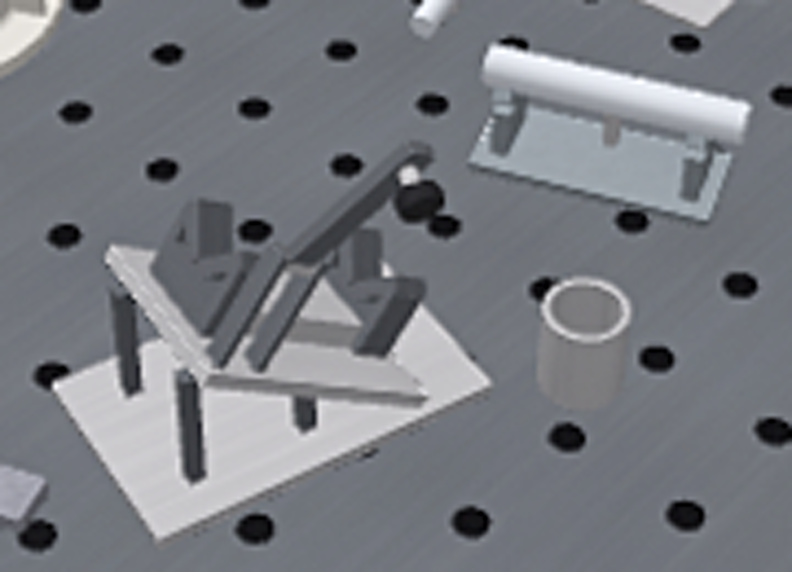

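The bar on the rack has its dowel pointing down (scene crop, about 612,130), and it is larger than the loose rod at (228,269). It is the right shaft. Next I'll measure the shaft and the foot.

```bash
cat > h.py <<'E'
import numpy as np, cv2
from scipy.spatial.transform import Rotation as Ro
CAM={"scene":dict(f=512.2617515855369,cx=326.7246492550961,cy=188.30043007226345,p=np.array([1290.73880467,-840.34229068,1157.88520835]),o=[-2.30244798,-0.00696257,0.74235223]),
"top":dict(f=501.9939183193393,cx=321.1121998828365,cy=203.83938918864862,p=np.array([389.41239235,27.95707341,1482.28491165]),o=[-3.05565279,0.00426646,-1.59822797])}
for c in CAM.values(): c["R"]=Ro.from_euler("xyz",c["o"]).as_matrix()
def ray(n,u,v):
    c=CAM[n]; d=c["R"]@np.array([(u-c["cx"])/c["f"],(v-c["cy"])/c["f"],1]); return c["p"],d/np.linalg.norm(d)
def onz(n,u,v,z):
    p,d=ray(n,u,v); return p+d*(z-p[2])/d[2]
def proj(n,P):
    c=CAM[n]; q=(np.asarray(P,float)-c["p"])@c["R"]; return np.stack([q[...,0]/q[...,2]*c["f"]+c["cx"],q[...,1]/q[...,2]*c["f"]+c["cy"]],-1)
def tri(u1,u2):
    p,d=ray("top",*u1); q,e=ray("scene",*u2)
    s=np.linalg.lstsq(np.stack([d,-e],1),q-p,rcond=None)[0]
    a=p+d*s[0]; b=q+e*s[1]; return (a+b)/2,np.linalg.norm(a-b)
E
python3 - <<'E'
from h import *
for n,roi in(("top",(215,140,290,240)),("scene",(335,150,420,210))):
    im=cv2.imread(f"pics/{n}0.png"); x0,y0,x1,y1=roi
    g=im[y0:y1,x0:x1].min(2)
    for th in (195,205,215):
        m=(g>th).astype(np.uint8); k,l,s,c=cv2.connectedComponentsWithStats(m)
        i=1+s[1:,4].argmax(); pts=np.argwhere(l==i)[:,::-1].astype(np.float32)+[x0,y0]
        rc=cv2.minAreaRect(pts.astype(np.float32)); print(n,th,s[i],rc)
        bp=cv2.boxPoints(rc); e=sorted([((bp[i]+bp[(i+1)%4])/2,np.linalg.norm(bp[i]-bp[(i+1)%4])) for i in range(4)],key=lambda t:t[1])[:2]
        A,B=[onz(n,*t[0],75) for t in e]; print(A.round(1),B.round(1),np.linalg.norm(A-B).round(1),((A+B)/2).round(1),np.degrees(np.arctan2(*(B-A)[1::-1])).round(1))
im=cv2.imread("pics/top0.png")[155:245,310:425]
m=(im.min(2)>225).astype(np.uint8);print(m.sum())
cv2.imwrite("pics/m.png",cv2.resize(m*255,None,fx=5,fy=5,interpolation=0))
big=cv2.resize(cv2.imread("pics/top0.png")[160:240,315:425],None,fx=7,fy=7,interpolation=cv2.INTER_CUBIC)
big=cv2.convertScaleAbs(big,alpha=1.0)
for i in range(0,110,10):
    cv2.putText(big,str(315+i),(i*7,10),0,.35,(0,0,255)); cv2.line(big,(i*7,0),(i*7,559),(0,0,255) ,1) if i%20==0 else 0
for i in range(0,80,10):
    cv2.putText(big,str(160+i),(0,i*7+10),0,.35,(255,0,0)); cv2.line(big,(0,i*7),(769,i*7),(255,0,0),1) if i%20==0 else 0
cv2.imwrite("pics/topbig.png",big)
big=cv2.resize(cv2.imread("pics/scene0.png")[178:278,245:357],None,fx=6,fy=6,interpolation=cv2.INTER_CUBIC)
for i in range(0,112,10):
    cv2.putText(big,str(245+i),(i*6,10),0,.35,(0,0,255)); cv2.line(big,(i*6,0),(i*6,599),(0,0,255) ,1) if i%20==0 else 0
for i in range(0,100,10):
    cv2.putText(big,str(178+i),(0,i*6+10),0,.35,(255,0,0)); cv2.line(big,(0,i*6),(769,i*6),(255,0,0),1) if i%20==0 else 0
cv2.imwrite("pics/scbig.png",big)
E
```

```text
top 195 [ 15  18  37  69 819] ((247.6982879638672, 191.62933349609375), (72.61247253417969, 11.817581176757812), 66.80140686035156)
[647.5 275.9  75. ] [455.8 198.   75. ] 206.9 [551.7 237.   75. ] -157.9
top 205 [ 15  18  37  69 770] ((247.68106079101562, 191.42242431640625), (72.21853637695312, 10.898435592651367), 66.80140686035156)
[647.6 275.8  75. ] [456.9 198.3  75. ] 205.8 [552.2 237.   75. ] -157.9
top 215 [ 16  18  35  68 720] ((247.5689697265625, 191.32757568359375), (71.69331359863281, 10.241901397705078), 66.80140686035156)
[457.9 198.9  75. ] [647.1 275.8  75. ] 204.3 [552.5 237.3  75. ] 22.1
scene 195 [ 15  11  60  18 314] ((379.483154296875, 169.07302856445312), (60.187400817871094, 5.321674823760986), 12.994616508483887)
[450.3 203.3  75. ] [635.6 280.6  75. ] 200.8 [542.9 241.9  75. ] 22.6
scene 205 [ 16  11  59  17 278] ((379.79779052734375, 168.87640380859375), (59.662723541259766, 4.797003269195557), 12.994616508483887)
[451.2 205.1  75. ] [634.9 281.7  75. ] 199.1 [543.1 243.4  75. ] 22.6
scene 215 [ 16  11  59  17 233] ((380.0272521972656, 168.3865203857422), (59.43231201171875, 4.16181755065918), 13.495734214782715)
[449.7 209.   75. ] [634.3 282.9  75. ] 198.9 [542. 246.  75.] 21.8
1582
```

View pics/topbig.png

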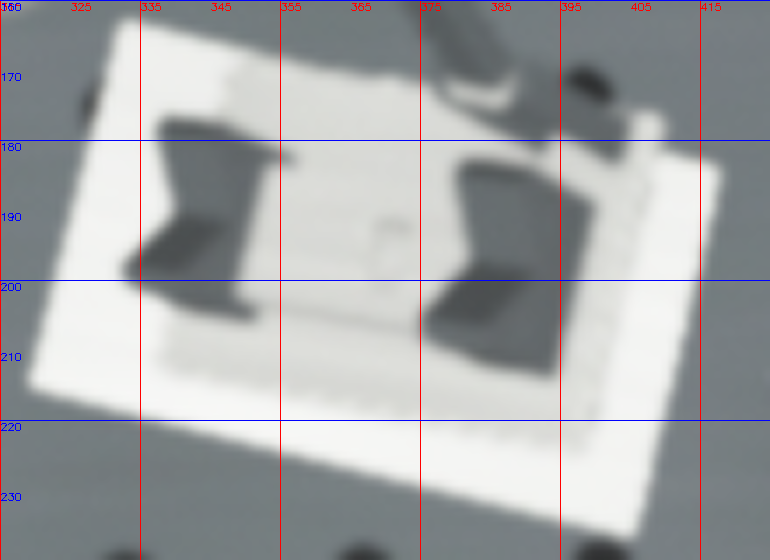

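View pics/scbig.png

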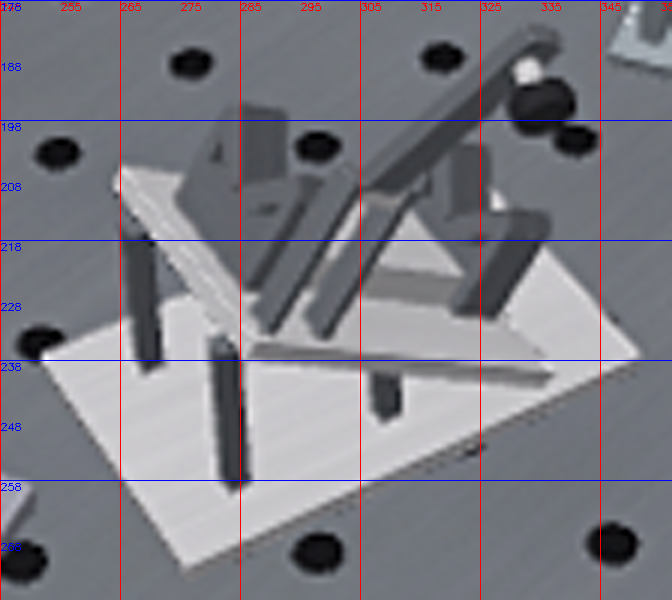

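```bash
cat >> h.py <<'E'
def saddle(x,y,yaw,z=78.):
    c=np.array([[np.cos(yaw),-np.sin(yaw),0],[np.sin(yaw),np.cos(yaw),0],[0,0,1]])
    return c@Ro.from_euler("y",-np.radians(35)).as_matrix(), np.array([x,y,z])
E
python3 - <<'E'
from h import *
from scipy.optimize import least_squares
top=[((332.3,163)),((418,183.5)),((406,236.5)),((319.3,215.5))]
# saddle x->right, y->up : corners (-130,80),(130,80),(130,-80),(-130,-80)
cor=np.array([(-130,80),(130,80),(130,-80),(-130,-80)])
for t in (0,6,10):
    P=np.array([onz("top",*u,t) for u in top]); print(t,P[:,:2].round(1).tolist(),[np.linalg.norm(P[i]-P[(i+1)%4]).round(1) for i in range(4)])
sc={0:(351.7,236.7),1:(np.nan,)*2,2:(276,273),3:(np.nan,)*2}
# scene: near corner (276,273), left (252,237.3), right (351.7,236.7)
E
```

```text
0 [[638.6, -6.0], [569.9, -258.7], [413.8, -216.5], [482.8, 37.1]] [np.float64(261.9), np.float64(161.7), np.float64(262.8), np.float64(161.6)]
6 [[637.6, -5.8], [569.2, -257.5], [413.7, -215.5], [482.4, 37.0]] [np.float64(260.9), np.float64(161.1), np.float64(261.7), np.float64(161.0)]
10 [[636.9, -5.7], [568.7, -256.8], [413.6, -214.8], [482.2, 37.0]] [np.float64(260.2), np.float64(160.6), np.float64(261.0), np.float64(160.6)]
```

```bash
python3 - <<'E'
import cv2
b=cv2.imread("pics/scene0.png")[188:258,258:348]
cv2.imwrite("pics/s9.png",cv2.resize(b,None,fx=8.8,fy=8.5,interpolation=cv2.INTER_CUBIC))
E
```

```text
(no output)
```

View pics/s9.png

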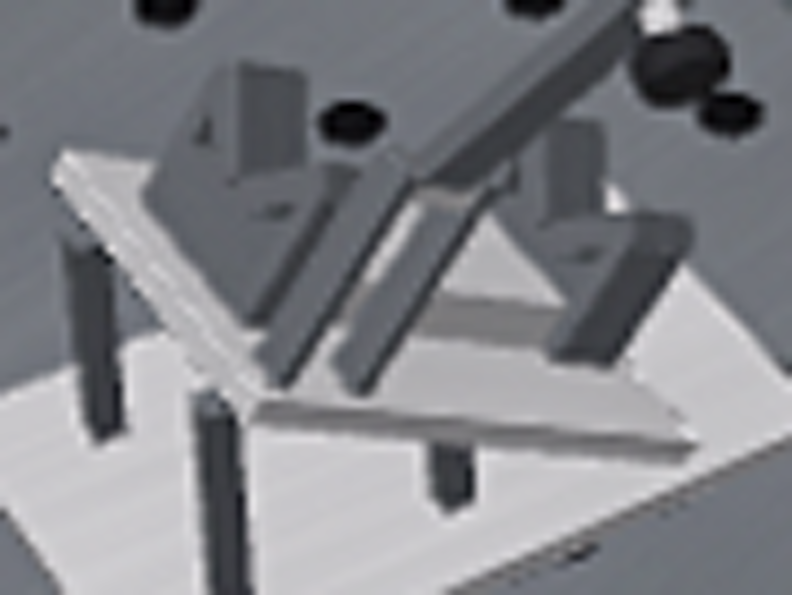

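```bash
cat > ov.py <<'E'
from h import *
import sys
def ov(x,y,yd,strap=None,tag=""):
    R,o=saddle(x,y,np.radians(yd)); S=lambda p:o+np.asarray(p,float)@R.T
    segs=[]
    for sx in(-70,70):
        for e in(-15,15):
            a=[(sx+e,36,20),(sx+e,36,64),(sx+e,29,64),(sx+e,0,35),(sx+e,-29,64),(sx+e,-36,64),(sx+e,-36,20)]
            segs.append((a,(0,0,255)))
    segs.append(([(-100,-67.5,0),(100,-67.5,0),(100,67.5,0),(-100,67.5,0),(-100,-67.5,0)],(0,160,0)))
    segs.append(([(-55,-28,20),(55,-28,20),(55,28,20),(-55,28,20),(-55,-28,20)],(255,0,0)))
    for n,(x0,y0,w,h),k in(("top",(315,140,110,90),6.6),("scene",(250,170,110,90),6.6)):
        im=cv2.imread(f"pics/{n}0.png")[y0:y0+h,x0:x0+w]; im=cv2.resize(im,None,fx=k,fy=k,interpolation=cv2.INTER_CUBIC)
        for a,c in segs:
            q=((proj(n,S(a))-[x0,y0]+.5)*k).astype(int); cv2.polylines(im,[q.reshape(-1,1,2)],False,c,1)
        if strap:
            for t,c in strap:
                hin=np.array([72,60,80]); d=np.array([0,-np.cos(t),np.sin(t)]); nn=np.array([0,np.sin(t),np.cos(t)])
                q=((proj(n,S([hin,hin+122*d,hin+105*d,hin+105*d+34*nn]))-[x0,y0]+.5)*k).astype(int); cv2.polylines(im,[q.reshape(-1,1,2)],False,c,1)
        cv2.imwrite(f"pics/ov_{n}{tag}.png",im)
E
python3 -c "
from ov import *
ov(525.5,-110.5,-105.2,[(1.75,(255,0,255))])"
```

```text
(no output)
```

View pics/ov_top.png

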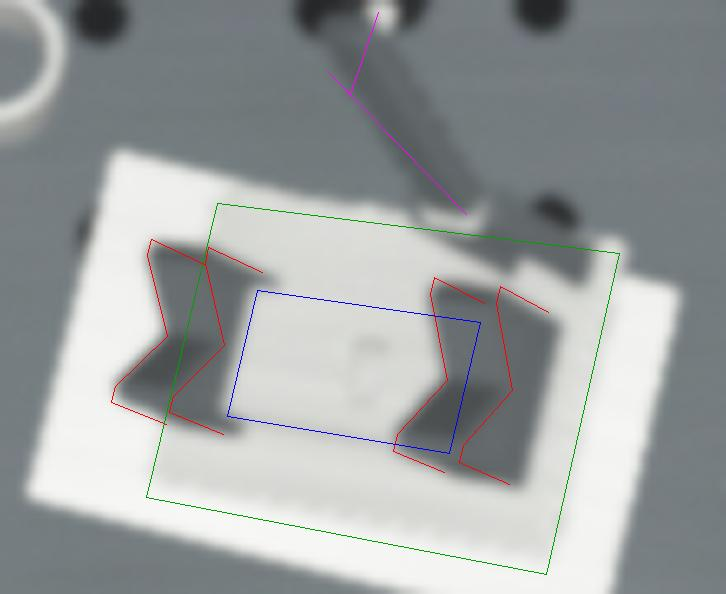

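View pics/ov_scene.png

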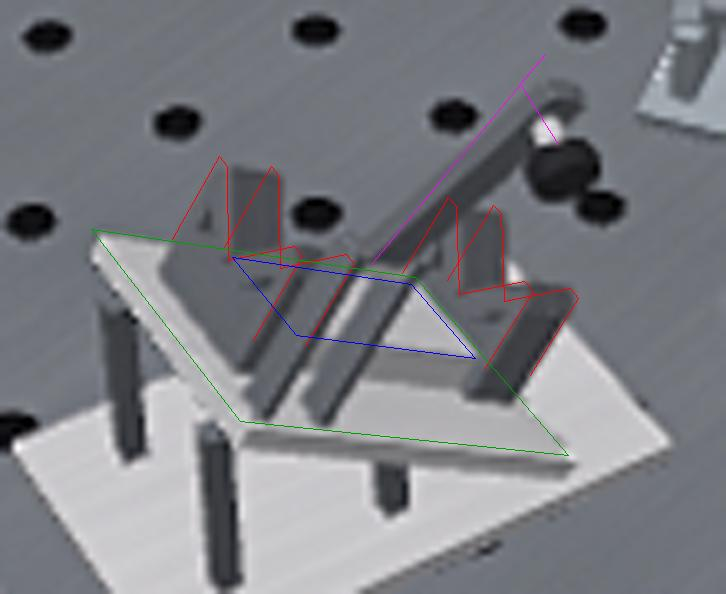

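```bash
python3 - <<'E'
from h import *
from scipy.optimize import least_squares
k=6.6
T=[((-85,36,64),(157,243)),((-85,0,35),(176,340)),((55,0,35),(455,379)),((55,36,64),(440,283)),((85,-36,0),(522,487)),((85,36,0),(558,318)),((-55,-36,0),(240,432)),((-55,36,0),(280,275))]
S=[((100,-67.5,0),(101,237)),((100,67.5,0),(249,430)),((-100,67.5,0),(572,463)),((85,-29,64),(232,168)),((55,-29,64),(278,172)),((-55,-29,64),(462,206)),((-85,-29,64),(505,212)),((-85,36,64),(578,300))]
def res(p,full=False):
    R,o=saddle(p[0],p[1],p[3],p[2]); out=[]
    for n,L,org in(("top",T,(315,140)),("scene",S,(250,170))):
        P=np.array([a for a,_ in L],float)@R.T+o; u=np.array([b for _,b in L])/k-.5+np.array(org)
        out.append(proj(n,P)-u)
    return out if full else np.concatenate(out).ravel()
for fz in (None,78):
    f=(lambda p:res(p)) if fz is None else (lambda p:res([p[0],p[1],78,p[3]]))
    s=least_squares(f,[525,-110,78,np.radians(-105.2)],loss="soft_l1",f_scale=.5)
    print(s.x[:3].round(1),np.degrees(s.x[3]).round(2),s.cost)
o=res(s.x,True); print(o[0].round(1).tolist(),o[1].round(1).tolist())
for only in (0,1):
    s=least_squares(lambda p:res([p[0],p[1],78,np.radians(-105.2)],True)[only].ravel(),[525,-110]); print(only,s.x)
E
python3 -c "
from ov import *
ov(525.5,-113,-105.2,[(1.75,(255,0,255)),(1.9,(255,255,0))])"
```

```text
[ 526.9 -109.5   76.3] -104.73 6.829064603323924
[ 527.3 -110.1   78.5] -104.87 7.013441036247403
[[-1.2, -1.0], [-1.5, -1.0], [-1.2, -0.6], [-1.0, -1.5], [1.3, 0.2], [1.7, 0.0], [1.0, 1.2], [0.6, 0.7]] [[-1.0, -0.9], [-0.5, -1.0], [0.1, -1.2], [-0.2, -0.1], [0.6, 0.6], [-0.4, 0.0], [-0.1, 0.3], [0.6, -0.3]]
0 [ 526.59266405 -110.1937442 ]
1 [ 528.05311216 -110.48584868]
```

```bash
python3 -c "
from ov import *
ov(527,-112,-105,[(1.75,(255,0,255)),(1.92,(255,255,0))],'b')"
```

```text
(no output)
```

View pics/ov_topb.png

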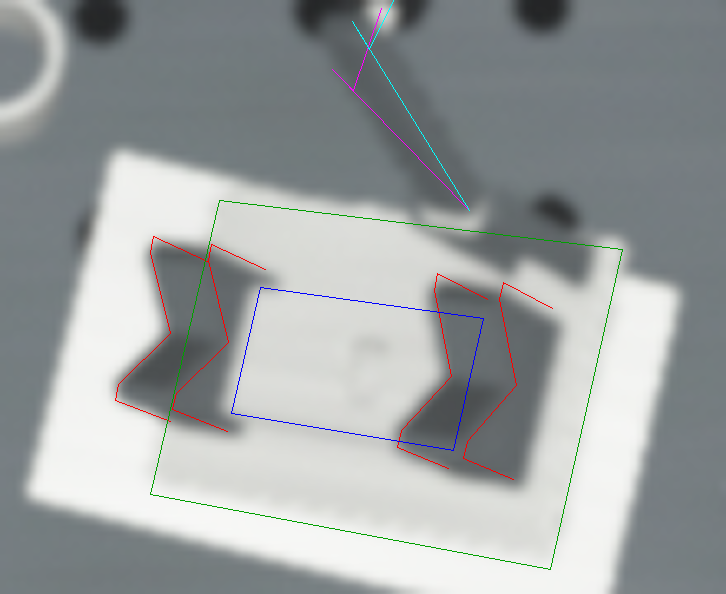

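View pics/ov_sceneb.png

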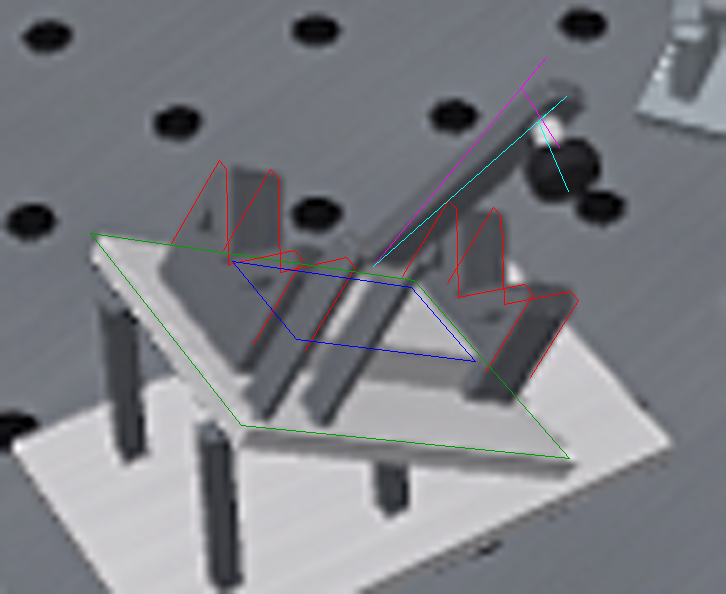

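```bash
python3 - <<'E'
from h import *
from rig import r
ims=np.mean([r.grab_frame("top")["image"].astype(float) for _ in range(4)],0)
R,o=saddle(527,-113,np.radians(-105))
# rectify the index plate plane z=20: 6px/mm, rows=-y, cols=x
xs=np.arange(-60,60.01,.2); ys=np.arange(40,-40.01,-.2)
X,Y=np.meshgrid(xs,ys); P=np.stack([X,Y,np.full_like(X,20)],-1)@R.T+o
uv=proj("top",P).astype(np.float32)
w=cv2.remap(ims.astype(np.float32),uv[...,0],uv[...,1],cv2.INTER_CUBIC).mean(2)
w=np.clip((w-195)/(240-195),0,1)*255
w=cv2.cvtColor(w.astype(np.uint8),cv2.COLOR_GRAY2BGR)
for x in range(-50,51,10): cv2.putText(w,str(x),(int((x+60)*5)-8,10),0,.35,(0,0,255)); cv2.line(w,(int((x+60)*5),12),(int((x+60)*5),30),(0,0,255))
for y in range(-30,31,10): cv2.putText(w,str(y),(0,int((40-y)*5)+4),0,.35,(0,0,255)); cv2.line(w,(25,int((40-y)*5)),(40,int((40-y)*5)),(0,0,255))
cv2.imwrite("pics/rect.png",w)
g=cv2.remap(ims.astype(np.float32),uv[...,0],uv[...,1],cv2.INTER_CUBIC).mean(2)
print(dict(zip(xs[50::10].round(0).astype(int).tolist(),g[180:221,50::10].mean(0).round(0).astype(int).tolist())))
print(r.sense()["clock"])
E
```

```text
{-50: 215, -48: 215, -46: 215, -44: 215, -42: 215, -40: 215, -38: 215, -36: 215, -34: 215, -32: 215, -30: 215, -28: 215, -26: 215, -24: 215, -22: 215, -20: 215, -18: 215, -16: 215, -14: 215, -12: 215, -10: 216, -8: 215, -6: 214, -4: 211, -2: 209, 0: 210, 2: 211, 4: 213, 6: 214, 8: 215, 10: 215, 12: 214, 14: 214, 16: 215, 18: 215, 20: 215, 22: 215, 24: 215, 26: 215, 28: 215, 30: 215, 32: 213, 34: 209, 36: 199, 38: 181, 40: 156, 42: 130, 44: 107, 46: 96, 48: 92, 50: 92, 52: 92, 54: 92, 56: 92, 58: 92, 60: 92}
0.3
```

View pics/rect.png

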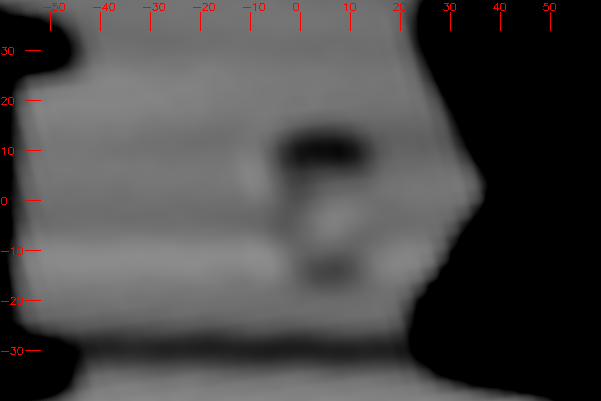

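```bash
python3 - <<'E'
from h import *
im=cv2.imread("pics/top0.png").astype(np.float32).mean(2)
R,o=saddle(526,-112,np.radians(-105)); S=lambda p:np.asarray(p,float)@R.T+o
def prof(a,b,n=200):
    P=S(np.linspace(a,b,n)); uv=proj("top",P).astype(np.float32)
    return cv2.remap(im,uv[:,0].reshape(1,-1),uv[:,1].reshape(1,-1),cv2.INTER_CUBIC)[0]
def edges(a,b,name):
    a=np.array(a,float);b=np.array(b,float); t=np.linspace(0,1,200);p=prof(a,b); g=np.gradient(p)
    k=np.argsort(-abs(g)); L=np.linalg.norm(b-a); i=k[0]
    w=abs(g); sel=slice(max(0,i-12),i+13); c=(t[sel]*w[sel]).sum()/w[sel].sum()
    print(name,"edge at",(a+(b-a)*c).round(1), p[::20].round(0).astype(int).tolist())
# lines at constant z in the plane of each feature
for y in(-20,-10,0,10,20):
    z=35+abs(y)
    edges((-105,y,z),(-65,y,z),f"low V front y={y} exp -85")
    edges((35,y,z),(75,y,z),f"high V front y={y} exp 55")
for y in(-24,-12,12,24): edges((-70,y,20),(-40,y,20),f"low back/plate y={y} exp -55")
for x in(-40,-30,-20,-10): edges((x,-40,20),(x,-16,20),f"plate side x={x} exp -28")
for y in(-30,-15,0,15,30): edges((65,y,0),(105,y,0),f"high back y={y} exp 85")
for x in(-80,-75,-70,-65,-60): edges((x,25,64),(x,50,64),f"low top +y x={x} exp 36")
for x in(60,65,70,75,80): edges((x,-25,64),(x,-50,64),f"high top -y x={x} exp -36");
E
```

```text
low V front y=-20 exp -85 edge at [-88.4 -20.   55. ] [242, 242, 239, 221, 167, 107, 82, 79, 79, 79]
high V front y=-20 exp 55 edge at [ 52.6 -20.   55. ] [213, 216, 214, 199, 158, 106, 81, 80, 79, 78]
low V front y=-10 exp -85 edge at [-87.2 -10.   45. ] [243, 242, 239, 221, 170, 112, 83, 78, 78, 79]
high V front y=-10 exp 55 edge at [ 51. -10.  45.] [216, 216, 213, 196, 149, 100, 81, 78, 78, 78]
low V front y=0 exp -85 edge at [-89.5   0.   35. ] [241, 241, 237, 208, 147, 99, 89, 89, 90, 90]
high V front y=0 exp 55 edge at [49.3  0.  35. ] [216, 216, 212, 193, 143, 102, 94, 96, 95, 95]
low V front y=10 exp -85 edge at [-86.3  10.   45. ] [241, 241, 240, 232, 195, 140, 112, 108, 109, 108]
high V front y=10 exp 55 edge at [51.8 10.  45. ] [213, 212, 211, 200, 163, 122, 108, 110, 108, 109]
low V front y=20 exp -85 edge at [-85.9  20.   55. ] [240, 240, 239, 233, 198, 140, 110, 109, 108, 109]
high V front y=20 exp 55 edge at [51.5 20.  55. ] [216, 215, 215, 203, 164, 122, 109, 108, 108, 108]
low back/plate y=-24 exp -55 edge at [-61.4 -24.   20. ] [105, 108, 124, 154, 182, 198, 205, 20
[... 1563 characters left out ...]
 x=-65 exp 36 edge at [-65.   34.6  64. ] [106, 100, 94, 110, 155, 202, 227, 234, 236, 237]
low top +y x=-60 exp 36 edge at [-60.   35.1  64. ] [106, 100, 98, 113, 152, 192, 216, 226, 229, 229]
high top -y x=60 exp -36 edge at [ 60.  -38.5  64. ] [90, 94, 102, 110, 126, 158, 193, 213, 219, 221]
high top -y x=65 exp -36 edge at [ 65. -38.  64.] [83, 90, 101, 108, 114, 139, 179, 207, 219, 221]
high top -y x=70 exp -36 edge at [ 70.  -39.9  64. ] [82, 90, 100, 106, 111, 130, 171, 202, 217, 221]
high top -y x=75 exp -36 edge at [ 75.  -41.7  64. ] [81, 90, 100, 106, 107, 116, 151, 193, 214, 220]
high top -y x=80 exp -36 edge at [ 80.  -41.2  64. ] [86, 93, 101, 105, 105, 104, 126, 170, 205, 219]
```

```bash
python3 - <<'E'
from h import *
im=cv2.imread("pics/top0.png").astype(np.float32).mean(2)
R,o=saddle(526,-112,np.radians(-105)); S=lambda p:np.asarray(p,float)@R.T+o
for p in((-85,0,35),(-85,-10,45),(55,-10,45),(-55,0,20),(85,0,0),(85,0,20)):
    u=proj("top",S(p)); print(p,u.round(1), im[int(round(u[1])),int(u[0])-5:int(u[0])+7].astype(int), int(u[0])-5)
E
python3 - <<'E'
import cv2
a=cv2.imread("pics/top0.png")[160:225,325:410]
cv2.imwrite("pics/nn.png",cv2.resize(a,None,fx=9,fy=9,interpolation=cv2.INTER_NEAREST))
E
```

```text
(-85, 0, 35) [340.4 190.4] [241 240 235 216 168 118  98  97  98  99 100 102] 335
(-85, -10, 45) [337.7 193. ] [243 241 237 222 185 140 103  84  79  78  78  78] 332
(55, -10, 45) [380.3 199.7] [217 214 200 172 135 102  85  79  78  78  78  78] 375
(-55, 0, 20) [351.8 192.9] [ 91  99 104 120 154 189 209 213 214 214 215 215] 346
(85, 0, 0) [398.5 201.1] [102 102 107 129 169 203 217 220 221 223 227 233] 393
(85, 0, 20) [395.2 199.5] [ 94  99 101 102 102 104 121 159 196 214 219 220] 390
```

View pics/nn.png

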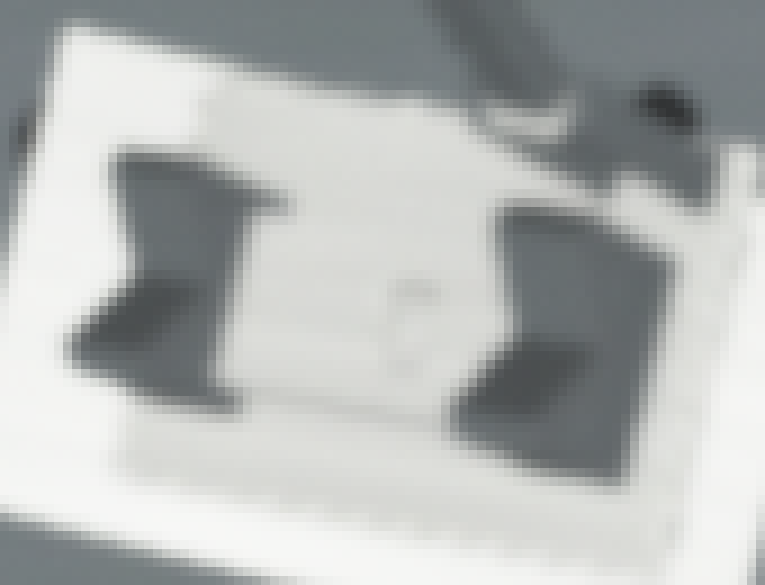

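```bash
cat > plan.py <<'E'
from h import *
from rig import r
SAD=saddle(527.,-109.,np.radians(-105.1))
def cur():
    s=r.sense(); return Ro.from_euler("xyz",s["tcp_rot"]).as_matrix(),np.array(s["eef_pos"]),s
def rows(Rt,pt,N,start=None):
    if start is None: R0,p0,s=cur()
    else: R0,p0=start
    w=Ro.from_matrix(R0.T@Rt).as_rotvec()/N
    Rw=Ro.from_rotvec(w).as_matrix(); A=sum(np.linalg.matrix_power(Rw,k) for k in range(N))
    v=np.linalg.solve(A,R0.T@(np.asarray(pt)-p0))
    row=np.r_[(v/1000).round(4),w.round(4)]
    # path check
    R,p=R0.copy(),p0.copy(); Rr=Ro.from_rotvec(row[3:]).as_matrix(); tr=[]
    for k in range(N):
        p=p+R@row[:3]*1000; R=R@Rr; tr.append(p.round(0))
    print(N,"x",row.tolist(),"|v|mm",np.linalg.norm(row[:3]).round(4)*1000,"end err",(p-pt).round(1),"mid",tr[N//2])
    return R,p
def Rdown(yaw): return Ro.from_euler("xyz",[np.pi,0,yaw]).as_matrix()
def Rsad():
    R,o=SAD; return np.stack([R[:,1],R[:,0],-R[:,2]],1)   # tool x=saddle y, tool y=saddle x, tool z=-saddle z
def inS(p): return (np.asarray(p)-SAD[1])@SAD[0]
def toS(p): return SAD[1]+np.asarray(p,float)@SAD[0].T
def stat():
    R,p,s=cur(); f=s["contact_force"]
    print("t",round(s["clock"],2),"p",p.round(1),"saddle",inS(p).round(1),"F",f.round(1),"F_saddle",(np.array(f)@SAD[0]).round(1),"open",round(s["opening"],3))
    e=Ro.from_matrix(R.T@Rsad()).as_rotvec(); print("rot err to saddle",e.round(3))
E
python3 - <<'E'
from plan import *
print(np.linalg.det(Rsad()))
R,p,s=cur()
Rt=Rdown(np.radians(22.1-90))
rows(Rt,[552,237,150],34)
E
```

```text
1.0000000000000002
34 x [-0.0199, -0.0187, 0.0024, -0.0, 0.0, -0.0037] |v|mm 27.400000000000002 end err [-1.6  0.7 -0.2] mid [ 380. -165.  188.]
```

Emit:
arm_command --pt "-0.0199 -0.0187 0 0 0 -0.0037" --pt "-0.0199 -0.0187 0 0 0 -0.0037" --pt "-0.0199 -0.0187 0 0 0 -0.0037" --pt "-0.0199 -0.0187 0 0 0 -0.0037" --pt "-0.0199 -0.0187 0 0 0 -0.0037" --pt "-0.0199 -0.0187 0 0 0 -0.0037" --pt "-0.0199 -0.0187 0 0 0 -0.0037" --pt "-0.0199 -0.0187 0 0 0 -0.0037" --pt "-0.0199 -0.0187 0 0 0 -0.0037" --pt "-0.0199 -0.0187 0 0 0 -0.0037" --pt "-0.0199 -0.0187 0 0 0 -0.0037" --pt "-0.0199 -0.0187 0 0 0 -0.0037" --pt "-0.0199 -0.0187 0 0 0 -0.0037" --pt "-0.0199 -0.0187 0 0 0 -0.0037" --pt "-0.0199 -0.0187 0 0 0 -0.0037" --pt "-0.0199 -0.0187 0 0 0 -0.0037" --pt "-0.0199 -0.0187 0 0 0 -0.0037" --pt "-0.0199 -0.0187 0 0 0 -0.0037" --pt "-0.0199 -0.0187 0 0 0 -0.0037" --pt "-0.0199 -0.0187 0 0 0 -0.0037" --fingers 0.0854 --squeeze 60

```text
clock: 1.97
eef_pos: [402.9, -113.7, 231.5]
tcp_rot: [-3.141, -0.0, -1.238]
contact_force: [0.1, -0.6, -0.4]
opening: 1.001
```

```bash
python3 - <<'E'
from plan import *
stat(); Rt=Rdown(np.radians(22.1-90))
rows(Rt,[552,237,150],15)
E
```

```text
t 1.97 p [ 402.9 -113.7  231.5] saddle [ 118.2 -118.6  104.6] F [ 0.1 -0.6 -0.4] F_saddle [ 0.2  0.2 -0.6] open 1.001
rot err to saddle [-0.561  0.297 -0.943]
15 x [-0.0184, -0.0175, 0.0054, -0.0, -0.0, -0.0035] |v|mm 26.0 end err [ 0.3 -0.4  0.5] mid [485.  72. 188.]
```

Emit:
arm_command --pt "-0.0184 -0.0175 0.0054 0 0 -0.0035" --pt "-0.0184 -0.0175 0.0054 0 0 -0.0035" --pt "-0.0184 -0.0175 0.0054 0 0 -0.0035" --pt "-0.0184 -0.0175 0.0054 0 0 -0.0035" --pt "-0.0184 -0.0175 0.0054 0 0 -0.0035" --pt "-0.0184 -0.0175 0.0054 0 0 -0.0035" --pt "-0.0184 -0.0175 0.0054 0 0 -0.0035" --pt "-0.0184 -0.0175 0.0054 0 0 -0.0035" --pt "-0.0184 -0.0175 0.0054 0 0 -0.0035" --pt "-0.0184 -0.0175 0.0054 0 0 -0.0035" --pt "-0.0184 -0.0175 0.0054 0 0 -0.0035" --pt "-0.0184 -0.0175 0.0054 0 0 -0.0035" --pt "-0.0184 -0.0175 0.0054 0 0 -0.0035" --pt "-0.0184 -0.0175 0.0054 0 0 -0.0035" --pt "-0.0184 -0.0175 0.0054 0 0 -0.0035" --pt "0 0 0 0 0 0" --pt "0 0 0 0 0 0"

```text
clock: 3.38
eef_pos: [551.8, 236.1, 149.7]
tcp_rot: [3.141, -0.0, -1.184]
contact_force: [0.6, -0.3, 0.3]
opening: 1.002
```

```bash
python3 - <<'E'
from plan import *
stat(); Rt=Rdown(np.radians(22.1-90))
rows(Rt,[552,237,54],8)
for n,(x0,y0,w,h) in(("top",(190,120,120,120)),("scene",(320,110,120,110))):
    im=r.grab_frame(n)["image"]; cv2.imwrite(f"pics/{n}1.png",im)
    cv2.imwrite(f"pics/{n}1c.png",cv2.resize(im[y0:y0+h,x0:x0+w],None,fx=5,fy=5,interpolation=cv2.INTER_CUBIC))
E
```

```text
t 3.38 p [551.8 236.1 149.7] saddle [-237.1  -66.   253.6] F [ 0.6 -0.3  0.3] F_saddle [0.3 0.6 0.2] open 1.002
rot err to saddle [-0.566  0.281 -0.891]
8 x [-0.0001, -0.0001, 0.012, 0.0001, -0.0, 0.0002] |v|mm 12.0 end err [ 0.2  0.1 -0.3] mid [552. 237.  90.]
```

View pics/scene1c.png

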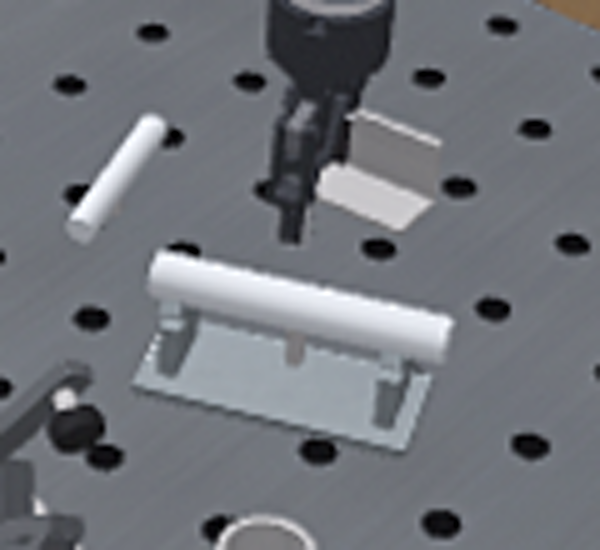

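View pics/top1c.png

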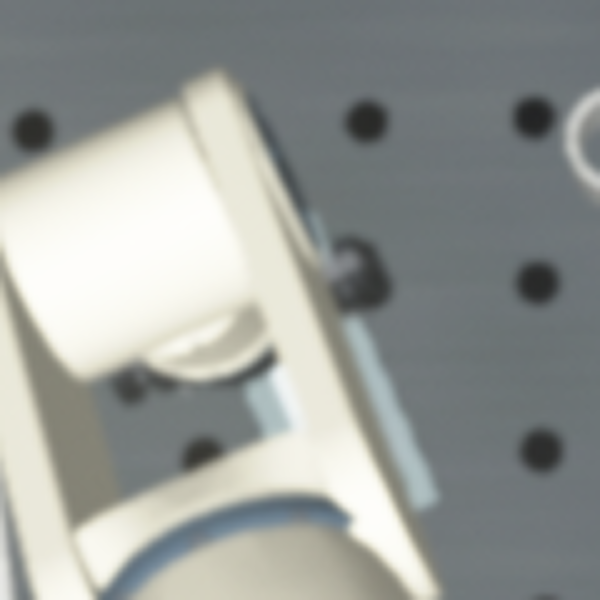

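```bash
python3 - <<'E'
from h import *
print(onz("scene",320+296/5-.5,110+348/5-.5,37).round(1), onz("scene",320+296/5-.5,110+366/5-.5,27).round(1))
# bar end faces in scene: left end approx crop (150,272), right (448,340)
for c in((152,275),(442,338)): print(onz("scene",320+c[0]/5-.5,110+c[1]/5-.5,75).round(1))
a=np.array([np.cos(np.radians(22.1)),np.sin(np.radians(22.1))])
for P in ([552,237],): 
  for s in(-100,0,100): print(s,proj("scene",[P[0]+s*a[0],P[1]+s*a[1],75 if s else 27]).round(1), (5*(proj("scene",[P[0]+s*a[0],P[1]+s*a[1],75 if s else 27])-[320,110]+.5)).round(0))
E
```

```text
[548.6 237.3  37. ] [553.5 232.4  27. ]
[457.2 193.9  75. ]
[637.1 273.4  75. ]
-100 [351.5 164. ] [160. 273.]
0 [379.2 181.8] [299. 362.]
100 [410. 178.] [453. 342.]
```

Emit:
arm_command --pt "-0.0001 -0.0001 0.012 0 0 0" --pt "-0.0001 -0.0001 0.012 0 0 0" --pt "-0.0001 -0.0001 0.012 0 0 0" --pt "-0.0001 -0.0001 0.012 0 0 0" --pt "-0.0001 -0.0001 0.012 0 0 0" --pt "-0.0001 -0.0001 0.012 0 0 0" --pt "-0.0001 -0.0001 0.012 0 0 0" --pt "-0.0001 -0.0001 0.012 0 0 0" --pt "0 0 0 0 0 0"

```text
clock: 4.23
eef_pos: [550.8, 235.8, 51.4]
tcp_rot: [3.138, -0.0, -1.185]
contact_force: [-0.0, 0.3, -0.5]
opening: 1.002
```

Emit:
arm_command --pt "0 0 0 0 0 0" --pt "0 0 0 0 0 0" --pt "0 0 0 0 0 0" --pt "0 0 0 0 0 0" --pt "0 0 0 0 0 0" --pt "0 0 0 0 0 0" --pt "0 0 0 0 0 0" --pt "0 0 0 0 0 0" --fingers 0.025 --squeeze 60

```text
clock: 4.9
eef_pos: [553.0, 236.1, 55.3]
tcp_rot: [-3.14, -0.001, -1.185]
contact_force: [-0.1, -3.8, 5.9]
opening: 0.353
```

```bash
python3 - <<'E'
from plan import *
stat()
im=r.grab_frame("scene")["image"]; x0,y0,w,h=320,110,120,110
cv2.imwrite("pics/scene2c.png",cv2.resize(im[y0:y0+h,x0:x0+w],None,fx=5,fy=5,interpolation=cv2.INTER_CUBIC))
E
```

```text
t 4.9 p [553.  236.1  55.3] saddle [-291.5  -64.8  176.4] F [-0.1 -3.8  5.9] F_saddle [6.4 0.9 2.7] open 0.353
rot err to saddle [-0.567  0.28  -0.892]
```

View pics/scene2c.png

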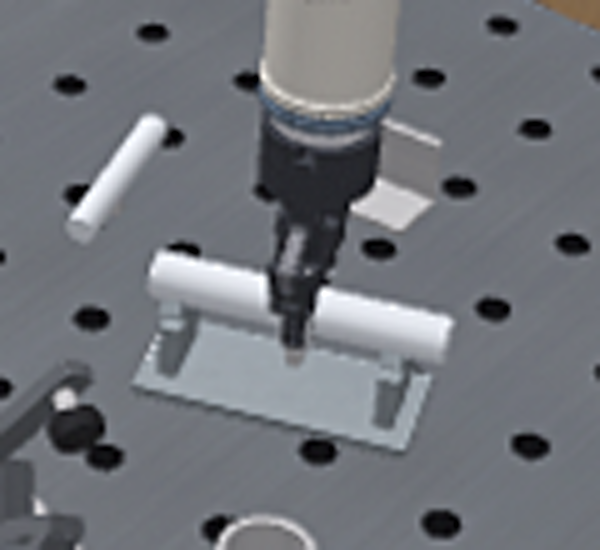

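Emit:
arm_command --pt "0 0 -0.005 0 0 0" --pt "0 0 -0.01 0 0 0" --pt "0 0 -0.02 0 0 0" --pt "0 0 -0.025 0 0 0" --pt "0 0 -0.025 0 0 0" --pt "0 0 -0.025 0 0 0" --pt "0 0 -0.025 0 0 0" --pt "0 0 -0.025 0 0 0" --pt "0 0 -0.025 0 0 0" --pt "0 0 -0.025 0 0 0" --pt "0 0 -0.01 0 0 0" --pt "0 0 0 0 0 0" --pt "0 0 0 0 0 0" --squeeze 70

```text
clock: 6.03
eef_pos: [551.9, 236.3, 273.7]
tcp_rot: [3.141, 0.0, -1.185]
contact_force: [-0.4, -0.2, -7.8]
opening: 0.349
```

```bash
python3 - <<'E'
from plan import *
stat()
im=r.grab_frame("scene")["image"]; x0,y0,w,h=300,60,140,130
cv2.imwrite("pics/scene3c.png",cv2.resize(im[y0:y0+h,x0:x0+w],None,fx=4.5,fy=4.5,interpolation=cv2.INTER_CUBIC))
# target above fixture: shaft axis z=58+70, x=+2, TCP 20 below axis
pt=toS([2,0,58+90-20]); print(pt.round(1))
rows(Rsad(),pt,18)
E
```

```text
t 6.03 p [551.9 236.3 273.7] saddle [-166.1  -65.9  355.2] F [-0.4 -0.2 -7.8] F_saddle [-4.2 -0.3 -6.5] open 0.349
rot err to saddle [-0.566  0.282 -0.892]
[545.7 -39.7 184. ]
18 x [0.0101, 0.0099, 0.0087, -0.0314, 0.0157, -0.0495] |v|mm 16.6 end err [ 0.6  0.3 -0. ] mid [522.  88. 207.]
```

View pics/scene3c.png

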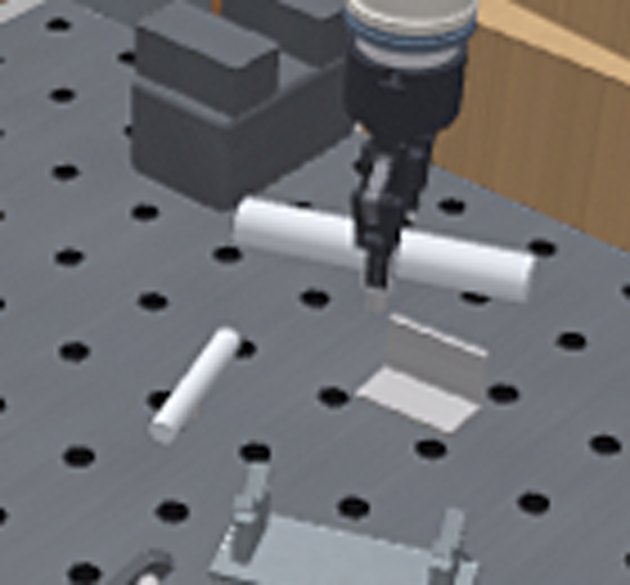

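Emit:
arm_command --pt "0.0101 0.0099 0.0087 -0.0314 0.0157 -0.0495" --pt "0.0101 0.0099 0.0087 -0.0314 0.0157 -0.0495" --pt "0.0101 0.0099 0.0087 -0.0314 0.0157 -0.0495" --pt "0.0101 0.0099 0.0087 -0.0314 0.0157 -0.0495" --pt "0.0101 0.0099 0.0087 -0.0314 0.0157 -0.0495" --pt "0.0101 0.0099 0.0087 -0.0314 0.0157 -0.0495" --pt "0.0101 0.0099 0.0087 -0.0314 0.0157 -0.0495" --pt "0.0101 0.0099 0.0087 -0.0314 0.0157 -0.0495" --pt "0.0101 0.0099 0.0087 -0.0314 0.0157 -0.0495" --pt "0.0101 0.0099 0.0087 -0.0314 0.0157 -0.0495" --pt "0.0101 0.0099 0.0087 -0.0314 0.0157 -0.0495" --pt "0.0101 0.0099 0.0087 -0.0314 0.0157 -0.0495" --pt "0.0101 0.0099 0.0087 -0.0314 0.0157 -0.0495" --pt "0.0101 0.0099 0.0087 -0.0314 0.0157 -0.0495" --pt "0.0101 0.0099 0.0087 -0.0314 0.0157 -0.0495" --pt "0.0101 0.0099 0.0087 -0.0314 0.0157 -0.0495" --pt "0.0101 0.0099 0.0087 -0.0314 0.0157 -0.0495" --pt "0.0101 0.0099 0.0087 -0.0314 0.0157 -0.0495" --pt "0 0 0 0 0 0" --pt "0 0 0 0 0 0"

```text
clock: 7.75
eef_pos: [546.3, -39.0, 183.1]
tcp_rot: [2.531, 0.001, -0.266]
contact_force: [-0.4, -0.7, -6.0]
opening: 0.355
```

```bash
python3 - <<'E'
from plan import *
stat()
for n,(x0,y0,w,h) in(("top",(300,110,130,120)),("scene",(245,120,130,125))):
    im=r.grab_frame(n)["image"]
    cv2.imwrite(f"pics/{n}4c.png",cv2.resize(im[y0:y0+h,x0:x0+w],None,fx=4.8,fy=4.8,interpolation=cv2.INTER_CUBIC))
rows(Rsad(),toS([2,0,58+16-20]),8)
E
```

```text
t 7.75 p [546.3 -39.  183.1] saddle [  0.8   0.4 127.8] F [-0.4 -0.7 -6. ] F_saddle [-2.8 -0.2 -5.3] open 0.355
rot err to saddle [-0.001  0.002 -0.001]
8 x [-0.0001, 0.0001, 0.0094, -0.0002, 0.0001, -0.0002] |v|mm 9.4 end err [ 0.1  0.2 -0.3] mid [539. -65. 146.]
```

View pics/scene4c.png

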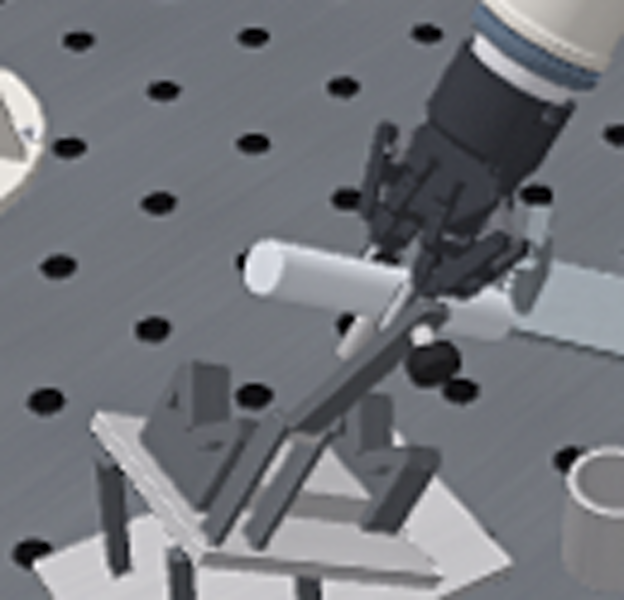

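View pics/top4c.png

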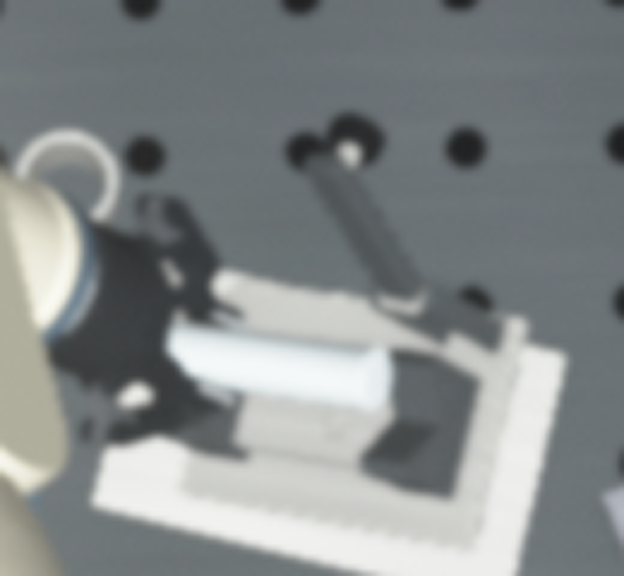

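Emit:
arm_command --pt "-0.0001 0.0001 0.0094 0 0 0" --pt "-0.0001 0.0001 0.0094 0 0 0" --pt "-0.0001 0.0001 0.0094 0 0 0" --pt "-0.0001 0.0001 0.0094 0 0 0" --pt "-0.0001 0.0001 0.0094 0 0 0" --pt "-0.0001 0.0001 0.0094 0 0 0" --pt "-0.0001 0.0001 0.0094 0 0 0" --pt "0 0 0.004 0 0 0" --pt "0 0 0.001 0 0 0" --pt "0 0 0 0 0 0" --pt "0 0 0 0 0 0"

```text
clock: 8.77
eef_pos: [536.5, -78.5, 127.9]
tcp_rot: [2.531, -0.002, -0.264]
contact_force: [-0.1, -0.5, -6.4]
opening: 0.349
```

```bash
python3 - <<'E'
from plan import *
stat()
for n,(x0,y0,w,h) in(("top",(300,110,130,120)),("scene",(245,120,130,125))):
    im=r.grab_frame(n)["image"]
    cv2.imwrite(f"pics/{n}5c.png",cv2.resize(im[y0:y0+h,x0:x0+w],None,fx=4.8,fy=4.8,interpolation=cv2.INTER_CUBIC))
E
```

```text
t 8.77 p [536.5 -78.5 127.9] saddle [ 2.5  1.2 59.2] F [-0.1 -0.5 -6.4] F_saddle [-3.3  0.  -5.5] open 0.349
rot err to saddle [-0.001 -0.002 -0.002]
```

View pics/scene5c.png

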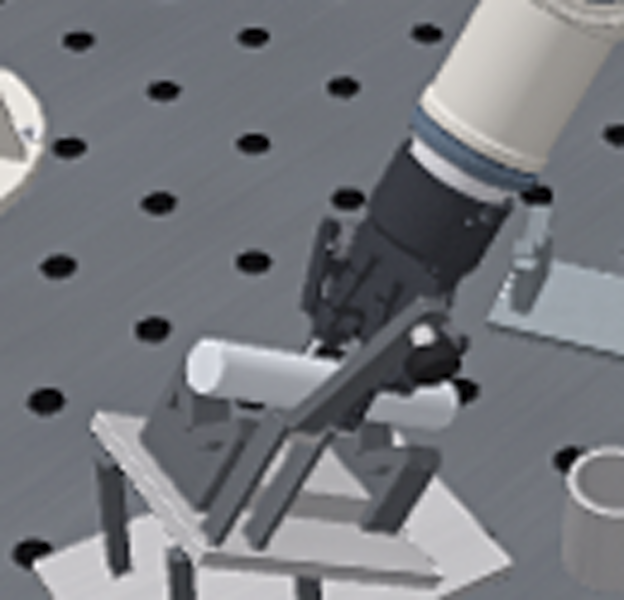

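View pics/top5c.png

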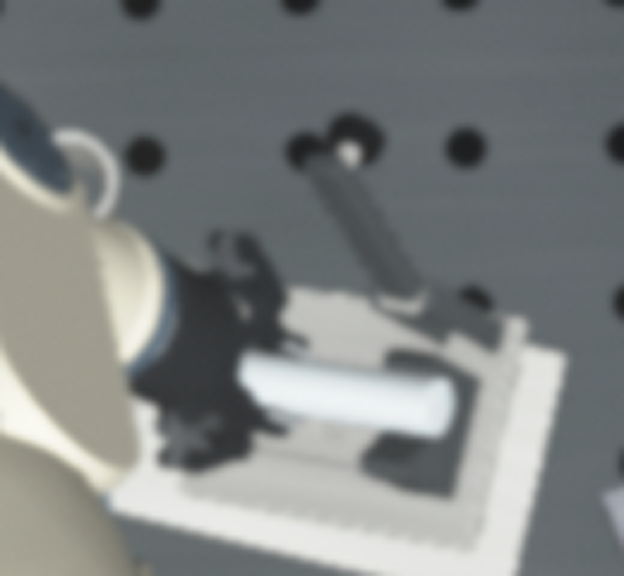

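Emit:
arm_command --pt "-0.001 0 0.002 0 0 0" --pt "0 0 0.002 0 0 0" --pt "0 0 0.002 0 0 0" --pt "0 0 0.001 0 0 0" --pt "0 0 0 0 0 0" --pt "0 0 0 0 0 0"

```text
clock: 9.37
eef_pos: [534.1, -82.2, 121.9]
tcp_rot: [2.531, -0.002, -0.264]
contact_force: [0.2, -0.1, -6.2]
opening: 0.35
```

```bash
python3 -c "
from plan import *
stat()"
```

```text
t 9.37 p [534.1 -82.2 121.9] saddle [ 2.5 -0.2 51.8] F [ 0.2 -0.1 -6.2] F_saddle [-3.5  0.3 -5.1] open 0.35
rot err to saddle [-0.    -0.001 -0.002]
```

Emit:
arm_command --pt "0 0 0.001 0 0 0" --pt "0 0 0.001 0 0 0" --pt "0 0 0 0 0 0" --pt "0 0 0 0 0 0"

```text
clock: 9.7
eef_pos: [533.8, -83.3, 120.3]
tcp_rot: [2.531, -0.002, -0.264]
contact_force: [-0.7, 0.2, -6.6]
opening: 0.348
```

```bash
python3 -c "
from plan import *
stat()"
```

```text
t 9.7 p [533.8 -83.3 120.3] saddle [ 2.5 -0.1 49.9] F [-0.7  0.2 -6.6] F_saddle [-3.8 -0.7 -5.4] open 0.348
rot err to saddle [-0.    -0.001 -0.002]
```

Emit:
arm_command --pt "0 0 0.0007 0 0 0" --pt "0 0 0.0007 0 0 0" --pt "0 0 0.0006 0 0 0" --pt "0 0 0 0 0 0"

```text
clock: 10.03
eef_pos: [533.4, -84.5, 118.5]
tcp_rot: [2.531, -0.002, -0.264]
contact_force: [0.1, -1.0, -6.8]
opening: 0.352
```

```bash
python3 -c "
from plan import *
stat()"
```

```text
t 10.03 p [533.4 -84.5 118.5] saddle [ 2.5 -0.2 47.8] F [ 0.1 -1.  -6.8] F_saddle [-3.1  0.3 -6.1] open 0.352
rot err to saddle [-0.    -0.001 -0.002]
```

Emit:
arm_command --pt "0 0 0.0005 0 0 0" --pt "0 0 0.0005 0 0 0" --pt "0 0 0 0 0 0"

```text
clock: 10.28
eef_pos: [533.3, -85.0, 117.8]
tcp_rot: [2.531, -0.002, -0.264]
contact_force: [0.2, -0.5, -6.1]
opening: 0.355
```

```bash
python3 -c "
from plan import *
stat()"
```

```text
t 10.28 p [533.3 -85.  117.8] saddle [ 2.5 -0.2 46.8] F [ 0.2 -0.5 -6.1] F_saddle [-3.2  0.3 -5.3] open 0.355
rot err to saddle [-0.    -0.001 -0.002]
```

Emit:
arm_command --pt "0 0 0.0005 0 0 0" --pt "0 0 0.0005 0 0 0" --pt "0 0 0 0 0 0"

```text
clock: 10.53
eef_pos: [533.2, -85.6, 117.0]
tcp_rot: [2.531, -0.002, -0.264]
contact_force: [-0.5, 0.9, -6.0]
opening: 0.355
```

```bash
python3 -c "
from plan import *
stat()"
```

```text
t 10.53 p [533.2 -85.6 117. ] saddle [ 2.5 -0.1 45.8] F [-0.5  0.9 -6. ] F_saddle [-4.1 -0.7 -4.5] open 0.355
rot err to saddle [-0.    -0.001 -0.002]
```

Emit:
arm_command --pt "0 0 0.0005 0 0 0" --pt "0 0 0.0005 0 0 0" --pt "0 0 0 0 0 0"

```text
clock: 10.78
eef_pos: [533.0, -86.1, 116.1]
tcp_rot: [2.531, -0.002, -0.264]
contact_force: [0.3, -0.4, -7.1]
opening: 0.353
```

```bash
python3 -c "
from plan import *
stat()"
```

```text
t 10.78 p [533.  -86.1 116.1] saddle [ 2.5 -0.2 44.8] F [ 0.3 -0.4 -7.1] F_saddle [-3.8  0.3 -6. ] open 0.353
rot err to saddle [-0.    -0.001 -0.002]
```

Emit:
arm_command --pt "0 0 0.0005 0 0 0" --pt "0 0 0.0005 0 0 0" --pt "0 0 0 0 0 0"

```text
clock: 11.03
eef_pos: [532.9, -86.6, 115.3]
tcp_rot: [2.531, -0.002, -0.264]
contact_force: [0.1, -0.2, -5.6]
opening: 0.352
```

```bash
python3 - <<'E'
from plan import *
stat()
for n,(x0,y0,w,h) in(("top",(310,140,110,90)),("scene",(250,160,110,90))):
    im=r.grab_frame(n)["image"]
    cv2.imwrite(f"pics/{n}6c.png",cv2.resize(im[y0:y0+h,x0:x0+w],None,fx=6,fy=6,interpolation=cv2.INTER_CUBIC))
E
```

```text
t 11.03 p [532.9 -86.6 115.3] saddle [ 2.5 -0.2 43.8] F [ 0.1 -0.2 -5.6] F_saddle [-3.1  0.2 -4.7] open 0.352
rot err to saddle [-0.    -0.001 -0.002]
```

View pics/scene6c.png

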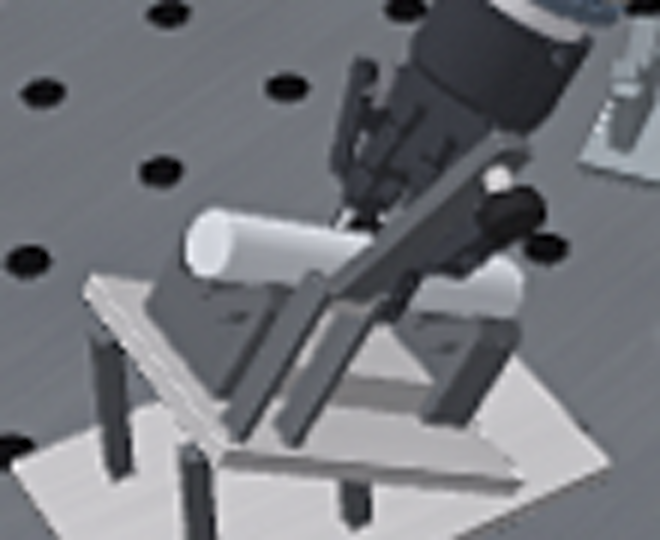

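View pics/top6c.png

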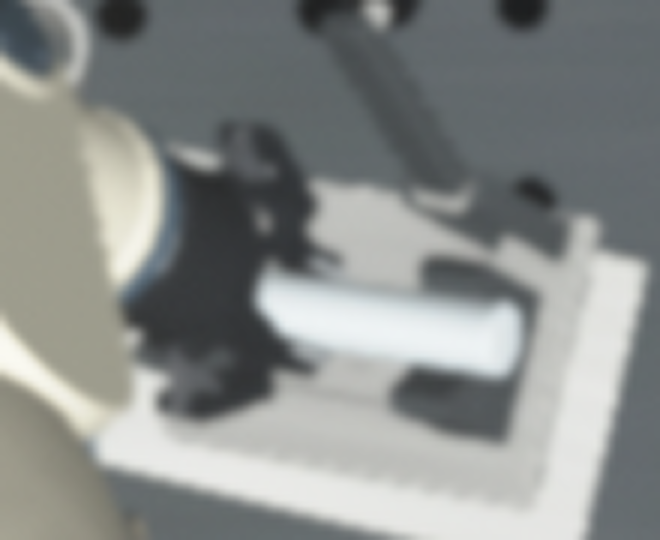

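```bash
python3 - <<'E'
from plan import *
for p in((102.5,0,63.5),(102.5,0,68),(97.5,0,63.5),(-97.5,0,63.5)): print(p,proj("scene",toS(p)).round(1),((proj("scene",toS(p))-[250,160]+.5)*6).round(0),((proj("top",toS(p))-[310,140]+.5)*6).round(0))
P,e=tri((310+508/6-.5,140+345/6-.5),(284.5,200.2)); print(P.round(1),e,inS(P).round(1))
E
```

```text
(102.5, 0, 63.5) [284.9 200.1] [213. 243.] [498. 343.]
(102.5, 0, 68) [285.7 198.8] [217. 236.] [494. 340.]
(97.5, 0, 63.5) [286.3 200.3] [221. 245.] [488. 341.]
(-97.5, 0, 63.5) [334.1 208. ] [507. 291.] [125. 286.]
[ 514.2 -157.9  190.1] 2.5935923928442617 [105.7   0.4  62.9]
```

Emit:
arm_command --pt "0 0 0.0005 0 0 0" --pt "0 0 0.0005 0 0 0" --pt "0 0 0 0 0 0"

```text
clock: 11.38
eef_pos: [532.7, -87.2, 114.5]
tcp_rot: [2.531, -0.002, -0.264]
contact_force: [-0.7, 0.2, -6.5]
opening: 0.351
```

```bash
python3 -c "
from plan import *
stat()"
```

```text
t 11.38 p [532.7 -87.2 114.5] saddle [ 2.5 -0.1 42.8] F [-0.7  0.2 -6.5] F_saddle [-3.8 -0.8 -5.3] open 0.351
rot err to saddle [-0.    -0.001 -0.002]
```

Emit:
arm_command --pt "0 0 0.0005 0 0 0" --pt "0 0 0.0005 0 0 0" --pt "0 0 0 0 0 0"

```text
clock: 11.63
eef_pos: [532.6, -87.8, 113.7]
tcp_rot: [2.531, -0.002, -0.264]
contact_force: [0.1, 0.4, -7.1]
opening: 0.358
```

```bash
python3 -c "
from plan import *
stat()"
```

```text
t 11.63 p [532.6 -87.8 113.7] saddle [ 2.5 -0.2 41.8] F [ 0.1  0.4 -7.1] F_saddle [-4.4  0.  -5.5] open 0.358
rot err to saddle [-0.    -0.001 -0.002]
```

Emit:
arm_command --pt "0 0 0.0005 0 0 0" --pt "0 0 0.0005 0 0 0" --pt "0 0 0 0 0 0"

```text
clock: 11.88
eef_pos: [532.4, -88.3, 112.9]
tcp_rot: [2.531, -0.002, -0.264]
contact_force: [0.1, 0.1, -6.8]
opening: 0.35
```

```bash
python3 -c "
from plan import *
stat()"
```

```text
t 11.88 p [532.4 -88.3 112.9] saddle [ 2.5 -0.2 40.8] F [ 0.1  0.1 -6.8] F_saddle [-4.   0.1 -5.5] open 0.35
rot err to saddle [-0.    -0.001 -0.002]
```

Emit:
arm_command --pt "0 0 0.0005 0 0 0" --pt "0 0 0.0005 0 0 0" --pt "0 0 0 0 0 0"

```text
clock: 12.13
eef_pos: [532.3, -88.7, 112.2]
tcp_rot: [2.531, -0.002, -0.264]
contact_force: [-0.9, 1.7, -5.4]
opening: 0.351
```

```bash
python3 -c "
from plan import *
stat()"
```

```text
t 12.13 p [532.3 -88.7 112.2] saddle [ 2.4 -0.1 40. ] F [-0.9  1.7 -5.4] F_saddle [-4.3 -1.3 -3.6] open 0.351
rot err to saddle [-0.001 -0.001 -0.002]
```

Emit:
arm_command --pt "0 0 0.0005 0 0 0" --pt "0 0 0 0 0 0" --pt "0 0 0 0 0 0"

```text
clock: 12.38
eef_pos: [532.4, -88.7, 112.2]
tcp_rot: [2.531, -0.002, -0.264]
contact_force: [-1.7, 5.5, -0.9]
opening: 0.352
```

```bash
python3 - <<'E'
from plan import *
stat()
R,p,s=cur(); print(np.array(s["wrist_torque"]).round(2))
for n,(x0,y0,w,h) in(("top",(310,140,110,90)),("scene",(250,160,110,90))):
    im=r.grab_frame(n)["image"]
    cv2.imwrite(f"pics/{n}7c.png",cv2.resize(im[y0:y0+h,x0:x0+w],None,fx=6,fy=6,interpolation=cv2.INTER_CUBIC))
E
```

```text
t 12.38 p [532.4 -88.7 112.2] saddle [ 2.4 -0.1 40. ] F [-1.7  5.5 -0.9] F_saddle [-4.5 -3.1  2.1] open 0.352
rot err to saddle [-0.001 -0.001 -0.002]
[ 0.76  0.13 -0.27]
```

View pics/scene7c.png

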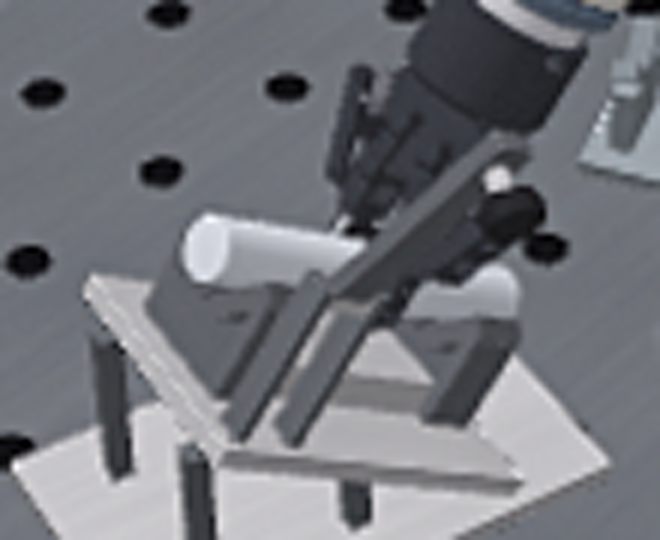

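View pics/top7c.png

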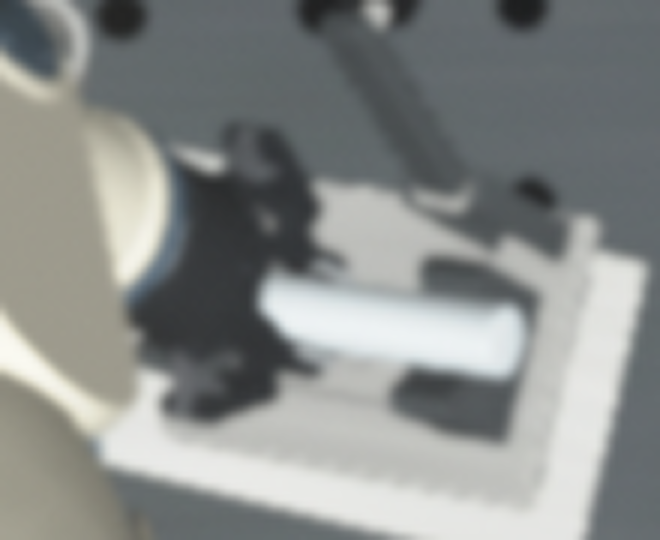

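Emit:
arm_command --pt "-0.0007 0 0 0 0 0" --pt "0 0 0 0 0 0" --pt "0 0 0 0 0 0"

```text
clock: 12.73
eef_pos: [531.6, -88.9, 111.8]
tcp_rot: [2.531, -0.002, -0.264]
contact_force: [-0.5, 2.7, -3.8]
opening: 0.356
```

```bash
python3 -c "
from plan import *
stat(); print(r.sense()['wrist_torque'].round(2))"
```

```text
t 12.73 p [531.6 -88.9 111.8] saddle [ 2.5 -0.8 39.5] F [-0.5  2.7 -3.8] F_saddle [-4.2 -1.2 -1.7] open 0.356
rot err to saddle [-0.001 -0.001 -0.002]
[ 0.77 -0.15 -0.19]
```

Emit:
arm_command --pt "0 0 0.0005 0 0 0" --pt "0 0 0 0 0 0" --pt "0 0 0 0 0 0"

```text
clock: 12.98
eef_pos: [531.6, -88.9, 111.7]
tcp_rot: [2.531, -0.002, -0.265]
contact_force: [-2.1, 6.0, -0.6]
opening: 0.352
```

```bash
python3 -c "
from plan import *
stat(); print(r.sense()['wrist_torque'].round(2))"
```

```text
t 12.98 p [531.6 -88.9 111.7] saddle [ 2.4 -0.7 39.4] F [-2.1  6.  -0.6] F_saddle [-4.6 -3.5  2.5] open 0.352
rot err to saddle [-0.001 -0.001 -0.002]
[ 0.74  0.06 -0.37]
```

Emit:
arm_command --pt "-0.001 0 0 0 0 0" --pt "0 0 0.0003 0 0 0" --pt "0 0 0 0 0 0"

```text
clock: 13.23
eef_pos: [531.1, -88.9, 111.4]
tcp_rot: [2.532, -0.003, -0.264]
contact_force: [2.1, 5.4, 0.6]
opening: 0.354
```

```bash
python3 -c "
from plan import *
stat(); print(r.sense()['wrist_torque'].round(2))"
```

```text
t 13.23 p [531.1 -88.9 111.4] saddle [ 2.4 -1.2 39.1] F [2.1 5.4 0.6] F_saddle [-4.4  0.6  3.8] open 0.354
rot err to saddle [-0.001 -0.002 -0.002]
[ 0.69 -0.4  -0.23]
```

Emit:
arm_command --pt "-0.0005 0 0 0 0 0" --pt "0 0 0.0005 0 0 0" --pt "0 0 0 0 0 0"

```text
clock: 13.48
eef_pos: [530.9, -89.0, 111.3]
tcp_rot: [2.532, -0.004, -0.264]
contact_force: [2.0, 5.3, 3.5]
opening: 0.35
```

```bash
python3 -c "
from plan import *
stat(); print(r.sense()['wrist_torque'].round(2))"
```

```text
t 13.48 p [530.9 -89.  111.3] saddle [ 2.4 -1.4 38.9] F [2.  5.3 3.5] F_saddle [-2.6  0.6  6.1] open 0.35
rot err to saddle [-0.001 -0.003 -0.003]
[ 0.6  -0.58 -0.25]
```

Emit:
arm_command --pt "0 0 -0.0005 0 0 0" --pt "0 0 0 0 0 0" --pt "0 0 0 0 0 0" --pt "0 0 0 0 0 0" --pt "0 0 0 0 0 0" --fingers 0.06

```text
clock: 13.9
eef_pos: [529.7, -89.2, 111.0]
tcp_rot: [2.531, -0.001, -0.264]
contact_force: [0.5, -0.7, 0.3]
opening: 0.702
```

```bash
python3 - <<'E'
from plan import *
stat()
for n,(x0,y0,w,h) in(("top",(310,140,110,90)),("scene",(250,160,110,90))):
    im=r.grab_frame(n)["image"]
    cv2.imwrite(f"pics/{n}8c.png",cv2.resize(im[y0:y0+h,x0:x0+w],None,fx=6,fy=6,interpolation=cv2.INTER_CUBIC))
E
```

```text
t 13.9 p [529.7 -89.2 111. ] saddle [ 2.7 -2.6 38.4] F [ 0.5 -0.7  0.3] F_saddle [ 0.6  0.6 -0.1] open 0.702
rot err to saddle [ 0.    -0.001 -0.002]
```

View pics/scene8c.png

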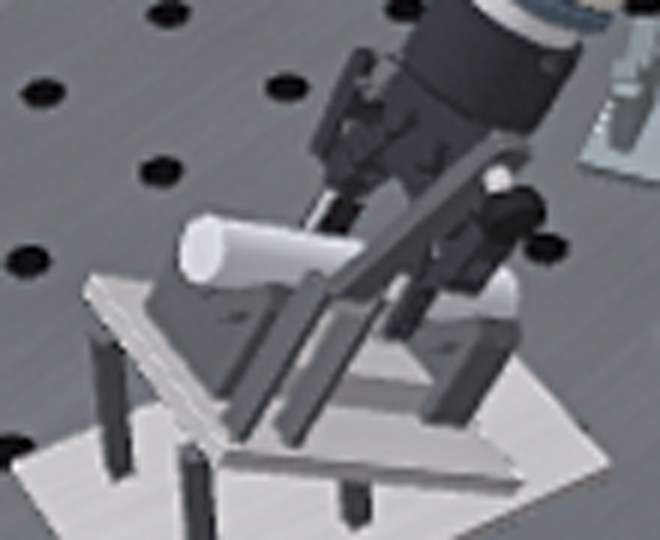

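Emit:
arm_command --pt "0.001 0 -0.005 0 0 0" --pt "0 0 -0.01 0 0 0" --pt "0 0 -0.015 0 0 0" --pt "0 0 -0.02 0 0 0" --pt "0 0 -0.025 0 0 0" --pt "0 0 -0.025 0 0 0" --pt "0 0 -0.025 0 0 0" --pt "0 0 -0.025 0 0 0" --pt "0 0 -0.02 0 0 0" --pt "0 0 0 0 0 0"

```text
clock: 14.83
eef_pos: [558.5, 7.5, 254.3]
tcp_rot: [2.535, -0.007, -0.263]
contact_force: [0.8, -0.3, 0.2]
opening: 0.7
```

```bash
python3 - <<'E'
from plan import *
stat()
for n,(x0,y0,w,h) in(("top",(310,140,110,90)),("scene",(250,160,110,90))):
    im=r.grab_frame(n)["image"]; cv2.imwrite(f"pics/{n}9.png",im)
    cv2.imwrite(f"pics/{n}9c.png",cv2.resize(im[y0:y0+h,x0:x0+w],None,fx=6,fy=6,interpolation=cv2.INTER_CUBIC))
for p in((102.5,-1.5,58),(-97.5,-1.5,58),(102.5,-1.5,68)): print(p,((proj("scene",toS(p))-[250,160]+.5)*6).round(0),((proj("top",toS(p))-[310,140]+.5)*6).round(0))
E
```

```text
t 14.83 p [558.5   7.5 254.3] saddle [  2.3   0.  213.6] F [ 0.8 -0.3  0.2] F_saddle [0.2 0.9 0.1] open 0.7
rot err to saddle [-0.004 -0.007 -0.003]
(102.5, -1.5, 58) [205. 251.] [503. 349.]
(-97.5, -1.5, 58) [500. 298.] [131. 292.]
(102.5, -1.5, 68) [216. 234.] [493. 344.]
```

View pics/scene9c.png

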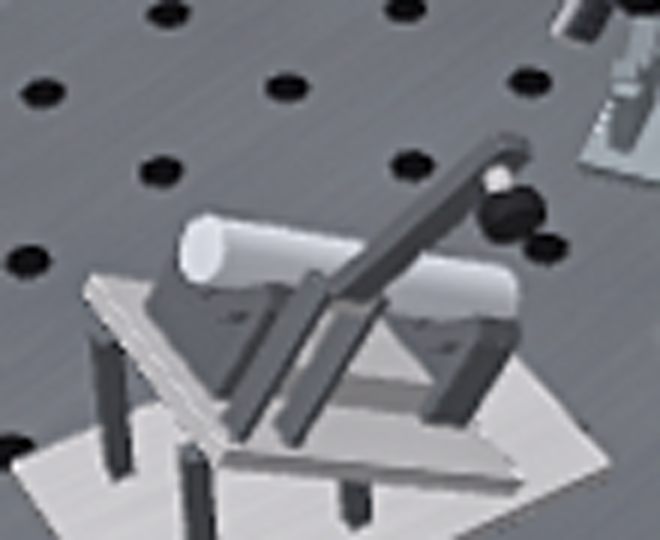

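View pics/top9c.png

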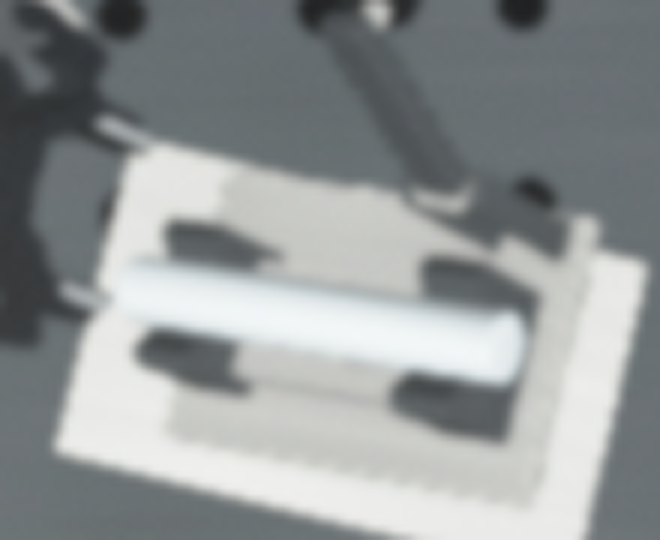

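```bash
python3 - <<'E'
from plan import *
o=SAD[1]-1.4*SAD[0][:,1]; print(o)
import plan; plan.SAD=(SAD[0],o)
for n,(x0,y0,w,h) in(("top",(355,125,35,30)),("scene",(320,180,35,35))):
    im=cv2.imread(f"pics/{n}9.png")[y0:y0+h,x0:x0+w]; cv2.imwrite(f"pics/k_{n}.png",cv2.resize(im,None,fx=16,fy=16,interpolation=cv2.INTER_CUBIC))
    m=(im.max(2)<50).astype(np.uint8); k,l,s,c=cv2.connectedComponentsWithStats(m); print(n,[(s[i,4],(c[i]+[x0,y0]).round(1)) for i in range(1,k)])
def knob(t): 
    hin=np.array([72,60,80]); return hin+105*np.array([0,-np.cos(t),np.sin(t)]), np.array([0,np.sin(t),np.cos(t)])
for t in(1.6,1.7,1.8,1.9,1.95):
    b,n=knob(t); print(t,[proj(c,plan.toS(b+n*d)).round(1).tolist() for c in("top","scene") for d in (22,34)])
E
```

```text
[ 525.64833832 -108.63529369   78.        ]
top [(np.int32(29), array([373.6, 137.1])), (np.int32(19), array([362.8, 140.6]))]
scene [(np.int32(6), array([320.5, 187. ])), (np.int32(96), array([336.5, 196.7]))]
1.6 [[367.1, 151.2], [368.3, 146.5], [330.4, 183.0], [332.8, 185.7]]
1.7 [[368.7, 147.5], [370.1, 143.0], [332.0, 186.1], [334.2, 189.2]]
1.8 [[370.4, 144.1], [372.0, 139.9], [333.3, 189.5], [335.2, 193.0]]
1.9 [[372.2, 141.0], [374.0, 137.1], [334.3, 193.2], [336.0, 196.9]]
1.95 [[373.2, 139.6], [375.0, 135.9], [334.7, 195.1], [336.2, 198.9]]
```

View pics/k_scene.png

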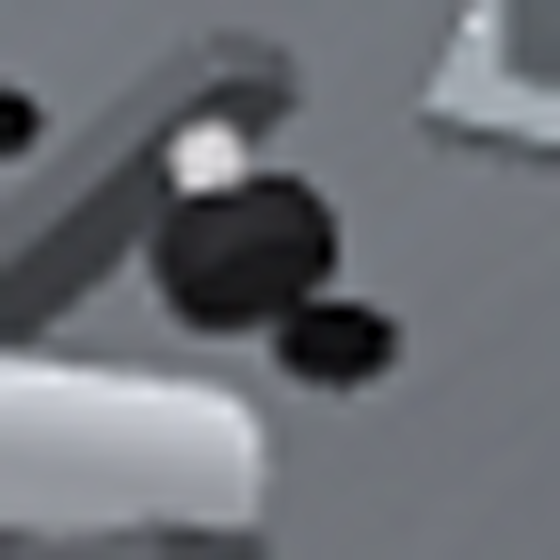

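View pics/k_top.png

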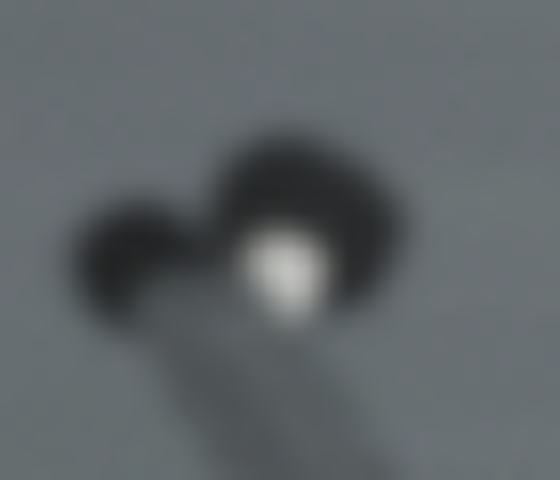

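```bash
sed -i 's/^SAD=.*/SAD=saddle(525.6,-108.6,np.radians(-105.1))/' plan.py; cat >> plan.py <<'E'
def Rlean(a):
    c,s=np.cos(a),np.sin(a)
    return SAD[0]@np.array([[0,1,0],[c,0,-s],[-s,0,-c]])
def knob(t): 
    return np.array([72,60,80])+105*np.array([0,-np.cos(t),np.sin(t)])+34*np.array([0,np.sin(t),np.cos(t)])
E
python3 - <<'E'
from plan import *
print(knob(1.9),toS([72,165,250]),toS([72,165,165]))
a=np.radians(25)
st=rows(Rlean(a),toS([72,165,250]),16)
rows(Rlean(a),toS([72,163,165]),6,start=st)
E
```

```text
[ 72.         126.1196075  168.36966393] [706.89351437 -70.08271548 324.08551449] [ 694.19287831 -117.15336532  254.45759072]
16 x [0.0097, 0.0043, -0.0046, -0.0001, -0.0274, -0.0001] |v|mm 11.6 end err [ 0.7  0.3 -0.4] mid [641. -31. 299.]
6 x [0.0056, 0.0001, 0.013, -0.0, -0.0001, 0.0] |v|mm 14.200000000000001 end err [0.1 0.1 0. ] mid [ 697. -101.  278.]
```

Emit:
arm_command --pt "0.0097 0.0043 -0.0046 0 -0.0274 0" --pt "0.0097 0.0043 -0.0046 0 -0.0274 0" --pt "0.0097 0.0043 -0.0046 0 -0.0274 0" --pt "0.0097 0.0043 -0.0046 0 -0.0274 0" --pt "0.0097 0.0043 -0.0046 0 -0.0274 0" --pt "0.0097 0.0043 -0.0046 0 -0.0274 0" --pt "0.0097 0.0043 -0.0046 0 -0.0274 0" --pt "0.0097 0.0043 -0.0046 0 -0.0274 0" --pt "0.0097 0.0043 -0.0046 0 -0.0274 0" --pt "0.0097 0.0043 -0.0046 0 -0.0274 0" --pt "0.0097 0.0043 -0.0046 0 -0.0274 0" --pt "0.0097 0.0043 -0.0046 0 -0.0274 0" --pt "0.0097 0.0043 -0.0046 0 -0.0274 0" --pt "0.0097 0.0043 -0.0046 0 -0.0274 0" --pt "0.0097 0.0043 -0.0046 0 -0.0274 0" --pt "0.0097 0.0043 -0.0046 0 -0.0274 0" --pt "0 0 0 0 0 0" --pt "0 0 0 0 0 0" --fingers 0 --squeeze 40

```text
clock: 16.43
eef_pos: [706.9, -71.6, 320.8]
tcp_rot: [2.483, 0.355, -0.528]
contact_force: [-0.3, -0.2, -0.6]
opening: -0.0
```

```bash
python3 - <<'E'
from plan import *
stat()
a=np.radians(25)
for n,(x0,y0,w,h) in(("top",(290,80,130,120)),("scene",(255,120,130,120))):
    im=r.grab_frame(n)["image"]
    cv2.imwrite(f"pics/{n}10c.png",cv2.resize(im[y0:y0+h,x0:x0+w],None,fx=4.8,fy=4.8,interpolation=cv2.INTER_CUBIC))
rows(Rlean(a),toS([72,163,165]),6)
E
```

```text
t 16.43 p [706.9 -71.6 320.8] saddle [ 71.3 165.4 246.5] F [-0.3 -0.2 -0.6] F_saddle [-0.1 -0.3 -0.6] open -0.0
rot err to saddle [ 0.     0.44  -0.001]
6 x [0.0056, 0.0001, 0.0126, -0.0001, 0.0003, -0.0001] |v|mm 13.799999999999999 end err [0.2 0.2 0.1] mid [ 697. -101.  277.]
```

View pics/scene10c.png

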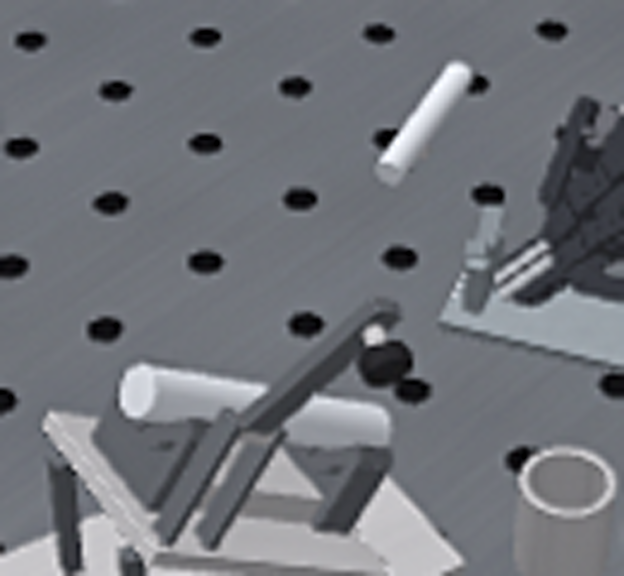

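View pics/top10c.png

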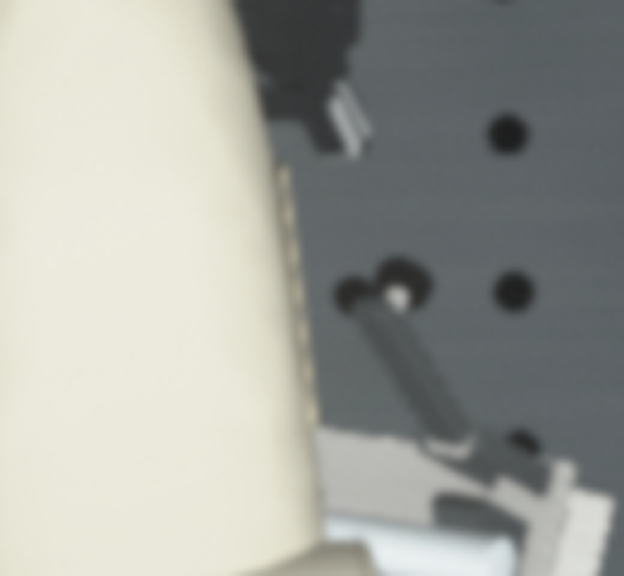

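Emit:
arm_command --pt "0.0056 0.0001 0.0126 0 0 0" --pt "0.0056 0.0001 0.0126 0 0 0" --pt "0.0056 0.0001 0.0126 0 0 0" --pt "0.0056 0.0001 0.0126 0 0 0" --pt "0.0056 0.0001 0.0126 0 0 0" --pt "0.0056 0.0001 0.0126 0 0 0" --pt "0 0 0 0 0 0"

```text
clock: 17.12
eef_pos: [691.7, -118.3, 252.4]
tcp_rot: [2.482, 0.357, -0.529]
contact_force: [-0.2, -0.8, -1.1]
opening: 0.0
```

```bash
python3 - <<'E'
from plan import *
stat()
a=np.radians(25)
for n,(x0,y0,w,h) in(("top",(330,100,90,80)),("scene",(275,150,90,80))):
    im=r.grab_frame(n)["image"]
    cv2.imwrite(f"pics/{n}11c.png",cv2.resize(im[y0:y0+h,x0:x0+w],None,fx=7,fy=7,interpolation=cv2.INTER_CUBIC))
rows(Rlean(a),toS([72,147,165]),6)
E
```

```text
t 17.12 p [ 691.7 -118.3  252.4] saddle [ 72.3 162.9 162.3] F [-0.2 -0.8 -1.1] F_saddle [ 0.  -0.  -1.4] open 0.0
rot err to saddle [ 0.001  0.441 -0.001]
6 x [-0.0025, -0.0001, 0.0012, -0.0001, 0.0004, -0.0002] |v|mm 2.8 end err [0.1 0.3 0. ] mid [ 682. -114.  255.]
```

View pics/scene11c.png

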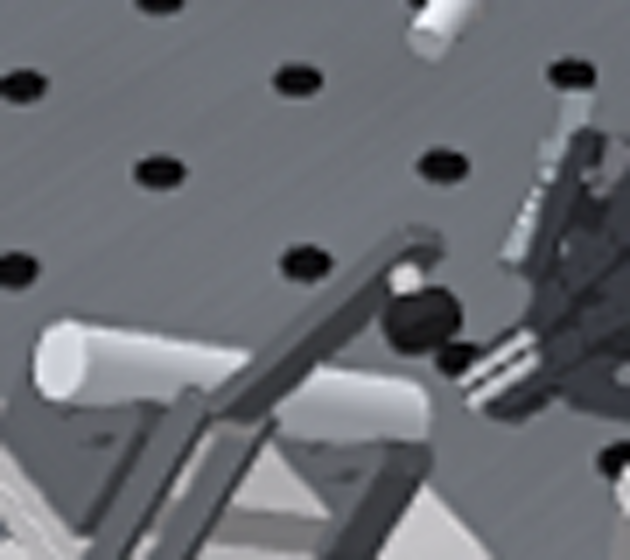

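View pics/top11c.png

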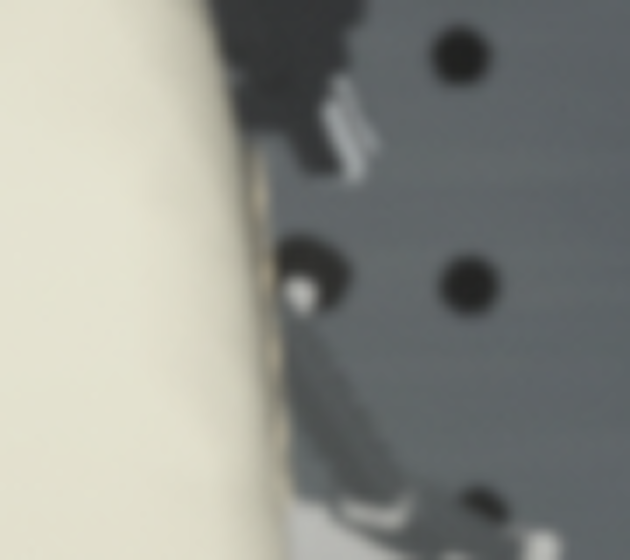

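Emit:
arm_command --pt "-0.0035 0 0.0013 0 0 0" --pt "-0.0035 0 0.0013 0 0 0" --pt "-0.0035 0 0.0013 0 0 0" --pt "-0.0027 0 0.001 0 0 0" --pt "0 0 0 0 0 0"

```text
clock: 17.63
eef_pos: [679.5, -111.5, 257.1]
tcp_rot: [2.485, 0.353, -0.526]
contact_force: [0.1, 0.2, 0.4]
opening: -0.0
```

```bash
python3 -c "
from plan import *
stat()"
```

```text
t 17.63 p [ 679.5 -111.5  257.1] saddle [ 72.2 149.4 168.1] F [0.1 0.2 0.4] F_saddle [0.  0.1 0.5] open -0.0
rot err to saddle [-0.001  0.437 -0.001]
```

Emit:
arm_command --pt "-0.0027 0 0.0012 0 0 0" --pt "-0.0027 0 0.0012 0 0 0" --pt "0 0 0 0 0 0"

```text
clock: 17.88
eef_pos: [673.7, -110.3, 256.7]
tcp_rot: [2.484, 0.354, -0.527]
contact_force: [-0.7, -0.4, 0.3]
opening: -0.005
```

```bash
python3 -c "
from plan import *
stat()"
```

```text
t 17.88 p [ 673.7 -110.3  256.7] saddle [ 72.2 143.5 167.6] F [-0.7 -0.4  0.3] F_saddle [ 0.6 -0.5 -0.1] open -0.005
rot err to saddle [-0.001  0.437 -0.001]
```

Emit:
arm_command --pt "-0.0027 0 0.002 0 0 0" --pt "-0.0027 0 0.002 0 0 0" --pt "0 0 0 0 0 0"

```text
clock: 18.13
eef_pos: [668.0, -109.6, 255.6]
tcp_rot: [2.485, 0.351, -0.526]
contact_force: [2.9, -0.2, -0.3]
opening: 0.001
```

```bash
python3 -c "
from plan import *
stat()"
```

```text
t 18.13 p [ 668.  -109.6  255.6] saddle [ 72.3 137.7 166.2] F [ 2.9 -0.2 -0.3] F_saddle [-0.7  2.9  0.1] open 0.001
rot err to saddle [-0.001  0.435 -0.002]
```

Emit:
arm_command --pt "-0.0027 0 0.002 0 0 0" --pt "-0.0027 0 0.0015 0 0 0" --pt "0 0 0 0 0 0"

```text
clock: 18.38
eef_pos: [661.6, -108.4, 254.9]
tcp_rot: [2.485, 0.352, -0.526]
contact_force: [3.7, -1.2, -0.7]
opening: 0.001
```

```bash
python3 -c "
from plan import *
stat()"
```

```text
t 18.38 p [ 661.6 -108.4  254.9] saddle [ 72.3 131.3 165.4] F [ 3.7 -1.2 -0.7] F_saddle [-0.3  3.9 -0.7] open 0.001
rot err to saddle [-0.001  0.435 -0.002]
```

```bash
cat >> plan.py <<'E'
XO=13.5
def tcp_at(t):
    a=min(np.radians(25),max(t,0)); s=-2+10*np.clip((1.0-t)/(1.0-.436),0,1)
    d=np.array([0,-np.cos(t),np.sin(t)])
    c=knob(t)+s*d
    return Rlean(a), toS(c+XO*np.array([0,np.cos(a),-np.sin(a)]))
E
python3 - <<'E'
from plan import *
R,p,_=cur(); st=(R,p)
Ra,pa=tcp_at(1.82); print("now vs model",(inS(p)-inS(pa)).round(1))
for t in (1.6,1.4,1.2,1.0,.8):
    Rt,pt=tcp_at(t); print(t,inS(pt).round(1)); st=rows(Rt,pt,4,start=st)
E
```

```text
now vs model [ 0.3  0.7 -0.4]
1.6 [ 72.  109.2 176.3]
4 x [-0.0062, -0.0001, -0.0001, -0.0004, -0.0002, -0.0004] |v|mm 6.2 end err [-0.2  0.2 -0.2] mid [647. -99. 261.]
1.4 [ 72.   88.2 181.6]
4 x [-0.0053, 0.0, 0.001, -0.0, -0.0, -0.0] |v|mm 5.4 end err [-0.1  0.1 -0.1] mid [627. -90. 267.]
1.2 [ 72.   66.6 182.6]
4 x [-0.005, 0.0, 0.002, -0.0, -0.0, -0.0] |v|mm 5.4 end err [ 0.   0.2 -0. ] mid [607. -83. 269.]
1.0 [ 72.   45.2 179.3]
4 x [-0.0045, 0.0, 0.003, -0.0, -0.0, -0.0] |v|mm 5.4 end err [ 0.   0.2 -0. ] mid [586. -79. 267.]
0.8 [ 72.   22.4 174.4]
4 x [-0.0046, 0.0, 0.0035, -0.0, -0.0, -0.0] |v|mm 5.8 end err [ 0.2  0.2 -0. ] mid [564. -75. 263.]
```

First half of the swing, down to t≈1.2.

Emit:
arm_command --pt "-0.0062 0 -0.0001 0 0 0" --pt "-0.0062 0 -0.0001 0 0 0" --pt "-0.0062 0 -0.0001 0 0 0" --pt "-0.0062 0 -0.0001 0 0 0" --pt "-0.0053 0 0.001 0 0 0" --pt "-0.0053 0 0.001 0 0 0" --pt "-0.0053 0 0.001 0 0 0" --pt "-0.0053 0 0.001 0 0 0" --pt "-0.005 0 0.002 0 0 0" --pt "-0.005 0 0.002 0 0 0" --pt "-0.005 0 0.002 0 0 0" --pt "-0.005 0 0.002 0 0 0"

```text
clock: 19.38
eef_pos: [601.1, -81.3, 269.3]
tcp_rot: [2.485, 0.353, -0.526]
contact_force: [3.7, 1.6, 2.6]
opening: 0.0
```

```bash
python3 - <<'E'
from plan import *
stat()
for n,(x0,y0,w,h) in(("scene",(255,140,100,95)),):
    im=r.grab_frame(n)["image"]
    cv2.imwrite(f"pics/{n}12c.png",cv2.resize(im[y0:y0+h,x0:x0+w],None,fx=6,fy=6,interpolation=cv2.INTER_CUBIC))
R,p,_=cur(); st=(R,p)
for t in (1.0,.8,.6,.436):
    Rt,pt=tcp_at(t); print(t,inS(pt).round(1)); st=rows(Rt,pt,4,start=st)
E
```

```text
t 19.38 p [601.1 -81.3 269.3] saddle [ 72.   65.8 183. ] F [3.7 1.6 2.6] F_saddle [-0.5  3.2  3.6] open 0.0
rot err to saddle [-0.001  0.437 -0.002]
1.0 [ 72.   45.2 179.3]
4 x [-0.0041, -0.0, 0.0029, -0.0003, 0.0003, -0.0003] |v|mm 5.0 end err [0.  0.1 0.2] mid [586. -79. 267.]
0.8 [ 72.   22.4 174.4]
4 x [-0.0046, -0.0, 0.0036, -0.0, 0.0, 0.0] |v|mm 5.8 end err [ 0.  -0.1 -0.1] mid [564. -76. 263.]
0.6 [ 72.    0.6 164.5]
4 x [-0.0039, -0.0, 0.0045, -0.0, 0.0, 0.0] |v|mm 6.0 end err [ 0.1 -0.   0. ] mid [541. -75. 256.]
0.436 [ 72.  -15.8 152.8]
4 x [-0.0025, -0.0, 0.0044, -0.0, 0.0001, 0.0] |v|mm 5.1000000000000005 end err [ 0. -0. -0.] mid [522. -76. 247.]
```

View pics/scene12c.png

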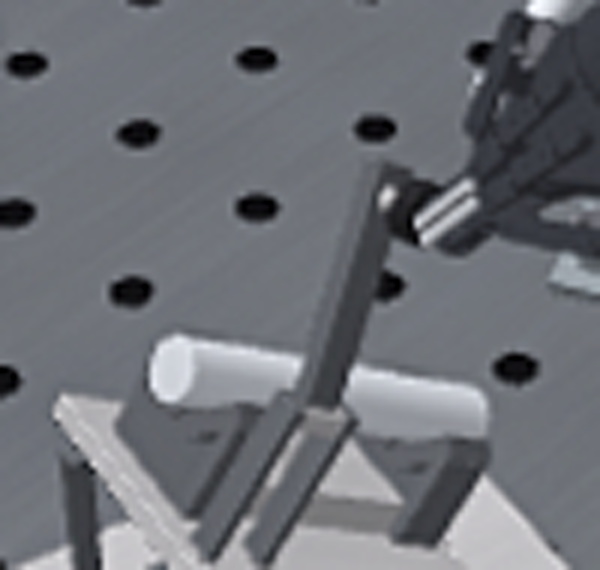

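Emit:
arm_command --pt "-0.0041 0 0.0029 0 0 0" --pt "-0.0041 0 0.0029 0 0 0" --pt "-0.0041 0 0.0029 0 0 0" --pt "-0.0041 0 0.0029 0 0 0" --pt "-0.0046 0 0.0036 0 0 0" --pt "-0.0046 0 0.0036 0 0 0" --pt "-0.0046 0 0.0036 0 0 0" --pt "-0.0046 0 0.0036 0 0 0" --pt "-0.0039 0 0.0045 0 0 0" --pt "-0.0039 0 0.0045 0 0 0" --pt "-0.0039 0 0.0045 0 0 0" --pt "-0.0039 0 0.0045 0 0 0"

```text
clock: 20.43
eef_pos: [536.0, -75.2, 253.4]
tcp_rot: [2.484, 0.354, -0.527]
contact_force: [3.1, -0.2, 1.0]
opening: 0.004
```

```bash
python3 - <<'E'
from plan import *
stat()
for n,(x0,y0,w,h) in(("scene",(245,140,100,95)),):
    im=r.grab_frame(n)["image"]
    cv2.imwrite(f"pics/{n}13c.png",cv2.resize(im[y0:y0+h,x0:x0+w],None,fx=6,fy=6,interpolation=cv2.INTER_CUBIC))
R,p,_=cur(); st=(R,p)
for t in (.436,.3,.15,.05,0):
    Rt,pt=tcp_at(t); print(t,inS(pt).round(1)); st=rows(Rt,pt,4,start=st)
E
```

```text
t 20.43 p [536.  -75.2 253.4] saddle [ 72.    1.3 163.7] F [ 3.1 -0.2  1. ] F_saddle [0.1 3.  1.2] open 0.004
rot err to saddle [-0.001  0.438 -0.002]
0.436 [ 72.  -15.8 152.8]
4 x [-0.0025, -0.0, 0.0041, -0.0001, 0.0007, -0.0003] |v|mm 4.8 end err [ 0.2 -0.1 -0. ] mid [522. -76. 247.]
0.3 [ 72.  -25.  141.9]
4 x [-0.0011, -0.0, 0.0034, -0.0, 0.034, 0.0] |v|mm 3.6 end err [ 0.1 -0.1 -0. ] mid [510. -80. 238.]
0.15 [ 72.  -33.3 128.5]
4 x [-0.0012, -0.0, 0.0038, -0.0, 0.0375, 0.0] |v|mm 4.0 end err [ 0.1 -0.2 -0.2] mid [500. -84. 227.]
0.05 [ 72.  -37.7 118.9]
4 x [-0.0009, -0.0, 0.0024, -0.0, 0.025, 0.0] |v|mm 2.6 end err [-0.1  0.1  0.2] mid [493. -89. 219.]
0 [ 72.  -39.5 114. ]
4 x [-0.0004, -0.0, 0.0013, -0.0, 0.0125, 0.0] |v|mm 1.4 end err [-0.1  0.  -0. ] mid [490. -92. 214.]
```

View pics/scene13c.png

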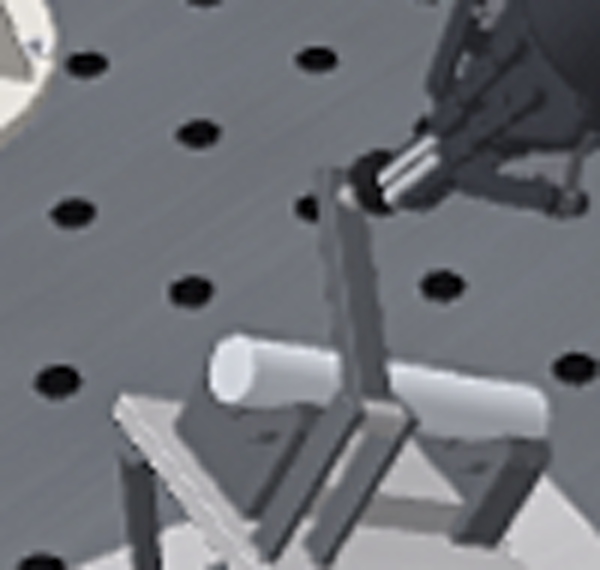

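Emit:
arm_command --pt "-0.0025 0 0.0041 0 0 0" --pt "-0.0025 0 0.0041 0 0 0" --pt "-0.0025 0 0.0041 0 0 0" --pt "-0.0025 0 0.0041 0 0 0" --pt "-0.0011 0 0.0034 0 0.034 0" --pt "-0.0011 0 0.0034 0 0.034 0" --pt "-0.0011 0 0.0034 0 0.034 0" --pt "-0.0011 0 0.0034 0 0.034 0" --pt "-0.0012 0 0.0038 0 0.0375 0" --pt "-0.0012 0 0.0038 0 0.0375 0" --pt "-0.0012 0 0.0038 0 0.0375 0" --pt "-0.0012 0 0.0038 0 0.0375 0"

```text
clock: 21.48
eef_pos: [498.4, -85.6, 224.7]
tcp_rot: [2.526, 0.122, -0.351]
contact_force: [1.4, 1.0, 0.7]
opening: -0.001
```

```bash
python3 - <<'E'
from plan import *
stat()
for n,(x0,y0,w,h) in(("scene",(245,140,100,95)),):
    im=r.grab_frame(n)["image"]
    cv2.imwrite(f"pics/{n}14c.png",cv2.resize(im[y0:y0+h,x0:x0+w],None,fx=6,fy=6,interpolation=cv2.INTER_CUBIC))
R,p,_=cur(); st=(R,p)
for t in (.05,0):
    Rt,pt=tcp_at(t); print(t,inS(pt).round(1)); st=rows(Rt,pt,4,start=st)
E
```

```text
t 21.48 p [498.4 -85.6 224.7] saddle [ 71.7 -32.2 128.8] F [1.4 1.  0.7] F_saddle [-0.7  1.1  1.4] open -0.001
rot err to saddle [-0.001  0.15  -0.002]
0.05 [ 72.  -37.7 118.9]
4 x [-0.0008, 0.0, 0.0024, -0.0001, 0.0247, -0.0002] |v|mm 2.5 end err [0.  0.2 0.1] mid [493. -89. 219.]
0 [ 72.  -39.5 114. ]
4 x [-0.0004, 0.0, 0.0013, 0.0, 0.0125, -0.0] |v|mm 1.4 end err [ 0.  0. -0.] mid [490. -91. 214.]
```

View pics/scene14c.png

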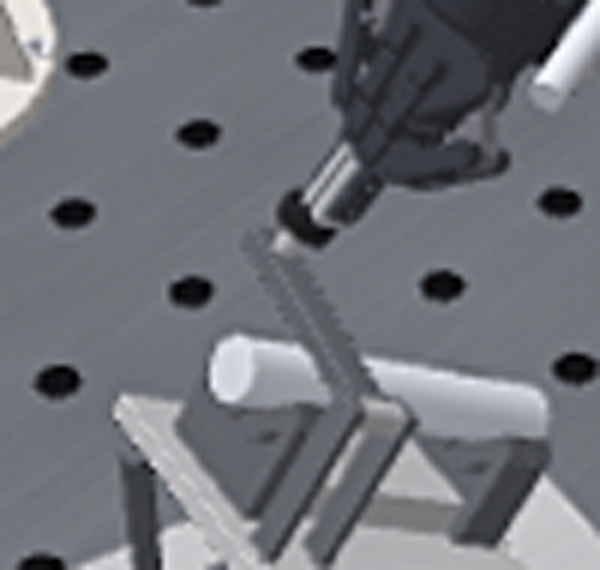

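Emit:
arm_command --pt "-0.0008 0 0.0024 0 0.0247 0" --pt "-0.0008 0 0.0024 0 0.0247 0" --pt "-0.0008 0 0.0024 0 0.0247 0" --pt "-0.0008 0 0.0024 0 0.0247 0" --pt "0 0 0 0 0 0"

```text
clock: 21.95
eef_pos: [492.1, -89.8, 217.1]
tcp_rot: [2.53, 0.043, -0.295]
contact_force: [0.5, -0.0, 0.5]
opening: -0.002
```

```bash
python3 - <<'E'
from plan import *
stat()
rows(*tcp_at(0),4)
E
```

```text
t 21.95 p [492.1 -89.8 217.1] saddle [ 72.  -37.3 119.3] F [ 0.5 -0.   0.5] F_saddle [0.2 0.5 0.5] open -0.002
rot err to saddle [ 0.     0.054 -0.001]
4 x [-0.0005, -0.0, 0.0014, 0.0, 0.0134, -0.0003] |v|mm 1.5 end err [ 0.  -0.1 -0.2] mid [490. -92. 214.]
```

Emit:
arm_command --pt "-0.0004 0 0.0012 0 0.0125 0" --pt "-0.0004 0 0.0012 0 0.0125 0" --pt "-0.0004 0 0.0012 0 0.0125 0" --pt "0 0 0 0 0 0"

```text
clock: 22.28
eef_pos: [491.4, -91.5, 214.2]
tcp_rot: [2.531, 0.011, -0.273]
contact_force: [0.3, 0.3, -0.8]
opening: 0.004
```

```bash
python3 - <<'E'
from plan import *
stat()
E
```

```text
t 22.28 p [491.4 -91.5 214.2] saddle [ 71.9 -37.5 116. ] F [ 0.3  0.3 -0.8] F_saddle [-0.8  0.2 -0.4] open 0.004
rot err to saddle [-0.     0.014 -0.001]
```

```bash
python3 - <<'E'
from plan import *
for n,(x0,y0,w,h) in(("scene",(245,140,100,95)),("top",(315,140,110,95))):
    im=r.grab_frame(n)["image"]
    cv2.imwrite(f"pics/{n}15c.png",cv2.resize(im[y0:y0+h,x0:x0+w],None,fx=6,fy=6,interpolation=cv2.INTER_CUBIC))
E
```

```text
(no output)
```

View pics/scene15c.png

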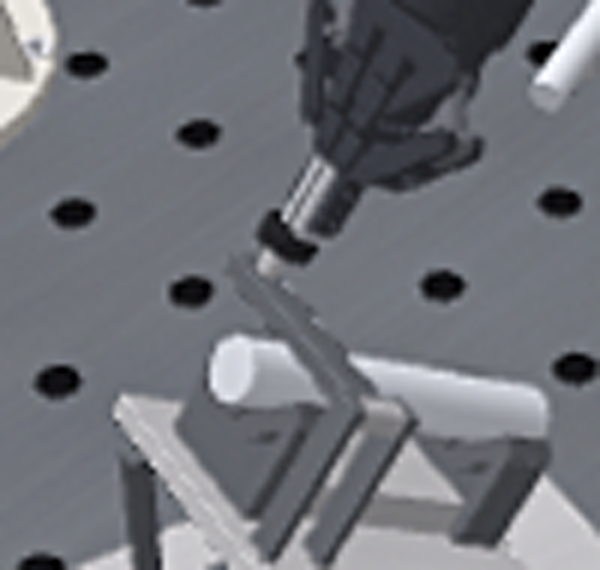

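View pics/top15c.png

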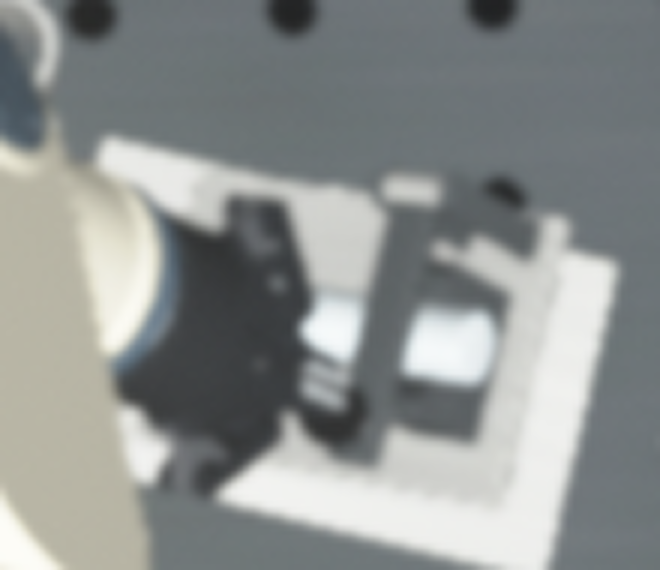

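Emit:
arm_command --pt "-0.0005 0 0.001 0 0.01 0" --pt "0 0 0.001 0 0 0" --pt "0 0 0 0 0 0"

```text
clock: 22.63
eef_pos: [491.0, -92.3, 212.7]
tcp_rot: [2.531, 0.003, -0.268]
contact_force: [0.9, -0.0, -0.0]
opening: 0.003
```

```bash
python3 - <<'E'
from plan import *
stat()
E
```

```text
t 22.63 p [491.  -92.3 212.7] saddle [ 71.8 -37.6 114.2] F [ 0.9 -0.  -0. ] F_saddle [-0.2  0.9  0.1] open 0.003
rot err to saddle [-0.001  0.005 -0.002]
```

Emit:
arm_command --pt "0 0 0.001 0 0 0" --pt "0 0 0 0 0 0"

```text
clock: 22.8
eef_pos: [490.9, -92.6, 212.5]
tcp_rot: [2.532, 0.003, -0.268]
contact_force: [-1.4, 5.5, 7.5]
opening: 0.002
```

```bash
python3 - <<'E'
from plan import *
stat()
E
```

```text
t 22.8 p [490.9 -92.6 212.5] saddle [ 71.8 -37.7 113.8] F [-1.4  5.5  7.5] F_saddle [ 0.3 -2.8  9. ] open 0.002
rot err to saddle [-0.001  0.005 -0.002]
```

Emit:
arm_command --pt "0 0 0.0007 0 0 0" --pt "0 0 0 0 0 0" --pt "0 0 0 0 0 0"

```text
clock: 23.05
eef_pos: [490.9, -92.6, 212.4]
tcp_rot: [2.532, 0.002, -0.268]
contact_force: [-2.6, 9.0, 12.4]
opening: 0.001
```

```bash
python3 - <<'E'
from plan import *
stat()
E
```

```text
t 23.05 p [490.9 -92.6 212.4] saddle [ 71.8 -37.6 113.8] F [-2.6  9.  12.4] F_saddle [ 0.6 -4.8 14.7] open 0.001
rot err to saddle [-0.001  0.005 -0.003]
```

Emit:
arm_command --pt "0 0 -0.003 0 0 0" --pt "0 0 -0.008 0 0 0" --pt "0 0 -0.015 0 0 0" --pt "0 0 -0.02 0 0 0" --pt "0 0 -0.025 0 0 0" --pt "0 0 -0.03 0 0 0" --pt "0 0 -0.03 0 0 0" --pt "0 0 -0.03 0 0 0" --pt "0 0 -0.03 0 0 0" --pt "0 -0.01 -0.03 0 0 0" --pt "0 -0.02 -0.02 0 0 0" --pt "0 -0.02 0 0 0 0" --pt "0 -0.02 0 0 0 0" --pt "0 -0.02 0 0 0 0" --pt "0 0 0 0 0 0"

```text
clock: 24.3
eef_pos: [546.5, 112.9, 352.9]
tcp_rot: [2.529, 0.008, -0.266]
contact_force: [-1.5, -0.1, -0.8]
opening: -0.002
```

```bash
python3 - <<'E'
from plan import *
stat()
for n,(x0,y0,w,h) in(("scene",(245,150,110,95)),("top",(310,140,110,95))):
    im=r.grab_frame(n)["image"]; cv2.imwrite(f"pics/{n}16.png",im)
    im=cv2.resize(im[y0:y0+h,x0:x0+w],None,fx=6,fy=6,interpolation=cv2.INTER_CUBIC)
    for t,c in((0,(0,255,0)),(.2,(0,0,255))):
        d=np.array([0,-np.cos(t),np.sin(t)]);nn=np.array([0,np.sin(t),np.cos(t)]);hh=np.array([72,60,80])
        q=(proj(n,toS([hh,hh+122*d,hh+105*d,hh+105*d+34*nn]))-[x0,y0]+.5)*6
        cv2.polylines(im,[q.astype(int).reshape(-1,1,2)],False,c,1)
    cv2.imwrite(f"pics/{n}16c.png",im)
E
```

```text
t 24.3 p [546.5 112.9 352.9] saddle [-21.9 -37.5 351. ] F [-1.5 -0.1 -0.8] F_saddle [-0.  -1.4 -1. ] open -0.002
rot err to saddle [0.002 0.008 0.002]
```

View pics/scene16c.png

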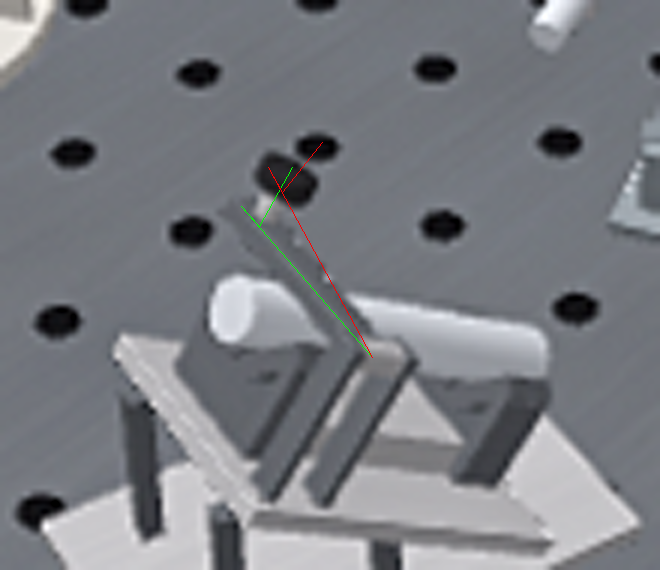

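View pics/top16c.png

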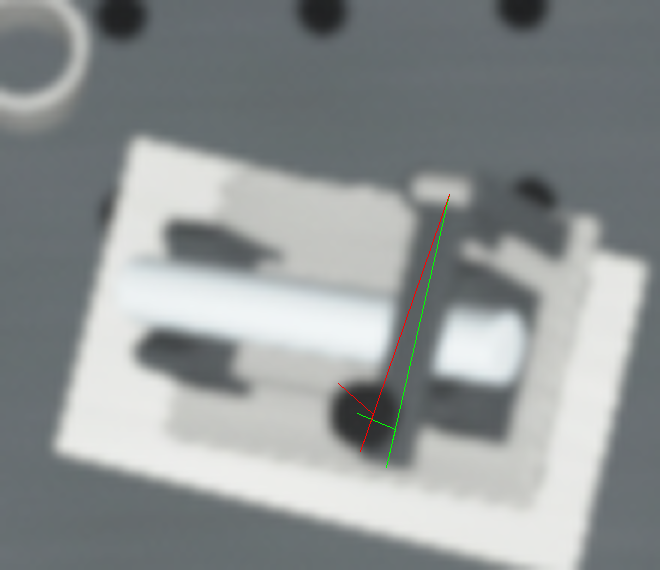

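View pics/scene16.png

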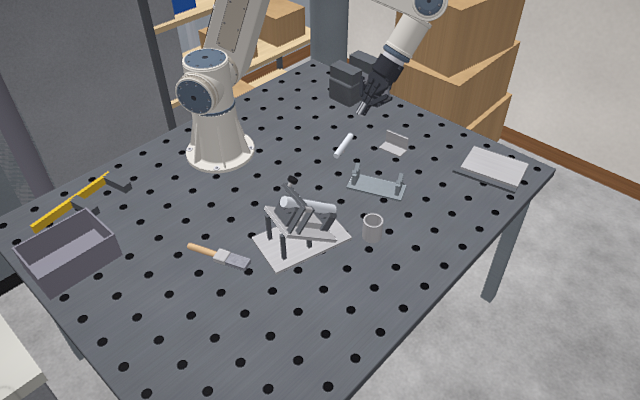

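The strap follows the closed line (0) in both views and is well off the 0.2 line. The shaft lies in both Vs, the gripper is clear, and the brush, tube and angle piece have not moved. Handing in.

```bash
python3 -c "
from rig import r
print(r.sign_off())"
```

```text
the job is handed in; nothing more can be done
None
```

The shaft is in the fixture with the strap closed on it, and I handed the job in at about 24 s. I lifted the larger, dowelled shaft off the rack, tilted it to 35° and lowered it into the V-blocks in small force-checked steps. Then I let go, swung the strap over by its knob, pressed it down and backed clear.

**Shaft:** the dowel went straight into the hole, so the shaft never stood on the plate and I did not need to slide it along to search. It stopped against one V face. I shifted it sideways about 1.5 mm until it was down in both Vs, with about 11 N of contact. Its axis measured about 58.6 mm up against 58 mm nominal, and the camera views agree with fully seated rather than 10 mm high.

**Strap:** the knob stopped at the height for angle 0, and the force rose from 9 to 15 N without it moving further. In the last pictures the strap lies along the 0 line, not the 0.2 line.

**Checks that disagreed:**
- **Hole position:** the top picture put the hole at about x = +5 to +9 mm, depending on the fixture pose I used. The dowel actually went in at about +2.5 mm, and I did not resolve the difference.
- **Fixture position:** my camera estimate was about 1.4 mm off sideways, and I corrected it by feel.

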